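Change over the slide-drying rack and set the air tap

ROBOT

A 6-joint arm with a two-finger parallel gripper is mounted at the origin on the work surface. World frame = base frame: x ahead of the robot, y to its left, z up, the work surface at z = 0. Lengths are in m, angles in degrees, forces in N, time in s.
With the tool pointing down it reaches from about 0.25 to 0.725 m from the base axis. Payload 9.7 kg.
Tool frame: the origin (TCP) lies on the centre line of the jaws, within the pads' length; the fingertips stand tip_extent ahead of it and the grasp point (between the pads) lies 3 mm ahead of it (tip_extent is the distance from the TCP to the fingertips, in m); z points along the fingers, y is the line along which they close (so a half turn about z gives the same grasp; the last joint's range is limited). The gripper opens to 85 mm and grips with 20 to 120 N. Pads are 22 mm wide; open, the fingers measure 114 mm over their backs; the gripper's body (76 mm by 85 mm) begins 54 mm behind the grasp point. The pads swing forward as they close: fully open they stand 13 mm farther back than shut.
Start: joints at [72.594, 4.979, 10.078, 95.1, 0, 90], TCP at [0.165, 0.525, 0.253] pointing down, gripper open.
Joint ranges: [-179.16, 179.16], [-48.56, 103.87], [-65.8, 70.77], [-126.05, 130.52], [-82.76, 87.17], [-180, 180]. Speed limits (degrees/s): [127.2, 127.2, 147.25, 180, 180, 180].

INTERFACE

Orientations are given as [roll, pitch, yaw] about the fixed x, y, z axes, in that order (R = Rz(yaw) Ry(pitch) Rx(roll)).
In Python, from workcell import * gives the robot as it stands.
- The arm moves only by the tool servo_tool, never from a script. Its argument "rows" is a list of rows, each an object with "offset": the shift along the tool's x, y, z as a fraction of full scale, a list of three; "yaw": the turn about the tool's z as a fraction of full scale; "claw": the closure, from 0 (fully open) to 1 (shut). A call has 1 to 12 rows; each row is the pose to reach, as a shift and turn from the pose commanded when the call began, along the tool's axes at that moment, turning the shorter way round; what a row does not reach only later rows make up. Full scale, the value 1, is 0.1 m for a shift and pi rad for a turn. A row lasts 1/8 s, in which the tool goes at most 62.5 mm and 10.7 degrees, less where a joint would pass 70% of its speed; a pose out of reach is approached as far as the arm can. A call with a number of a shift or a turn outside -1 to 1 is refused whole. A call with a gripper value outside its range is refused whole. The fingers move at their own pace and stop on an object; "squeeze" is the grip in N (left out, the last holds). Time passes only in rows, so rows that repeat a pose let the fingers close. It gives the time, the measured TCP pose, the force, the opening and the grip force at its end, in the units of the state.
- get_obs(): the state, without advancing time (a new reading comes with each control period).
- camera(name): name is "side" or "top" or "wrist"; returns (picture, depth): 400x640x3 uint8, red, green, blue; 400x640 float32, m along the optical axis (not along the pixel's ray), 0 where there is no reading.
- camera_info(name): a dict with "fx", "fy", "cx", "cy" (pixels), "cam_to_world" (4x4, takes a point from camera to world coordinates); the wrist camera has in their place "hand_eye" (4x4, takes a point from camera to tool coordinates, whose origin is the TCP and whose axes are the flange's). Camera axes: x right, y up, looking along -z (the intrinsics and any distortion apply to the point x, -y, -z); pixel columns grow to the right and rows downward; lengths in m; the calibration is good to about 2 mm. A picture is of the moment at which its call begins: read the wrist's pose just before it. camera_info takes no time and is no camera call.
- job_done(): hands the job in; it is judged then, once.
The state is a dict: "time": time; "q": joint angles; "qd": joint speeds; "joint_efforts": joint torques, N m; "ee_pos": TCP position; "tcp_rot": TCP orientation; "wrist_force": force on the tool from outside, world axes, zero at the start; "torque": the same for the moment, N m; "opening": finger opening in m; "grasp_force": force on a finger pad.
Only numpy, scipy, OpenCV 4.12 (cv2) and the standard library are available. Lean on these libraries where they do the work, as an engineer would, in place of code of your own. Each camera call takes 0.05 s, during which the arm holds its last target. There are 200 camera calls.

TASK

The drying run is over: shut the air tap fully, then, with the tap shut, move the finished blue slide boxes from the sloped drying rack to the green out tray and lay each fresh yellow box flat in a black bay of its own on the rack, lengthwise up the slope. When all are in place, open the tap until its lever points at the red set mark, handling no box while the air is on and leaving everything else on the bench alone.

Things in the scene. Friction and masses are not known exactly. Their poses are not given: they have to be found in the camera images.
- fresh_a: Slide box, yellow plastic, with a thin white band: a flat body 76 (its x) x 36 (its y) x 16 mm (z) and on its lid a grip rib 50 (x) x 14 (y) x 16 mm, so 32 mm high in all; 70 g. Origin: centre of the underside, z out of the lid. A fresh (wet) box; starts lying flat on the bench to the robot's right. May be absent (None).
- fresh_b: Slide box, yellow plastic, with a thin white band: a flat body 76 (its x) x 36 (its y) x 16 mm (z) and on its lid a grip rib 50 (x) x 14 (y) x 16 mm, so 32 mm high in all; 70 g. Origin: centre of the underside, z out of the lid. A fresh (wet) box; starts lying flat on the bench to the robot's right. May be absent (None).
- fresh_c: Slide box, yellow plastic, with a thin white band: a flat body 76 (its x) x 36 (its y) x 16 mm (z) and on its lid a grip rib 50 (x) x 14 (y) x 16 mm, so 32 mm high in all; 70 g. Origin: centre of the underside, z out of the lid. A fresh (wet) box; starts lying flat on the bench to the robot's right. May be absent (None).
- fresh_d: Slide box, yellow plastic, with a thin white band: a flat body 76 (its x) x 36 (its y) x 16 mm (z) and on its lid a grip rib 50 (x) x 14 (y) x 16 mm, so 32 mm high in all; 70 g. Origin: centre of the underside, z out of the lid. A fresh (wet) box; starts lying flat on the bench to the robot's right. May be absent (None).
- done_a: Slide box, blue plastic, with a thin white band: a flat body 76 (its x) x 36 (its y) x 16 mm (z) and on its lid a grip rib 50 (x) x 14 (y) x 16 mm, so 32 mm high in all; 70 g. Origin: centre of the underside, z out of the lid. A finished (dry) box; starts lying in a bay of the sloped drying rack, its x up the slope. May be absent (None).
- done_b: Slide box, blue plastic, with a thin white band: a flat body 76 (its x) x 36 (its y) x 16 mm (z) and on its lid a grip rib 50 (x) x 14 (y) x 16 mm, so 32 mm high in all; 70 g. Origin: centre of the underside, z out of the lid. A finished (dry) box; starts lying in a bay of the sloped drying rack, its x up the slope. May be absent (None).
- done_c: Slide box, blue plastic, with a thin white band: a flat body 76 (its x) x 36 (its y) x 16 mm (z) and on its lid a grip rib 50 (x) x 14 (y) x 16 mm, so 32 mm high in all; 70 g. Origin: centre of the underside, z out of the lid. A finished (dry) box; starts lying in a bay of the sloped drying rack, its x up the slope. May be absent (None).
- bay0 (a point): Centre of bay 0 of the sloped drying rack, on the deck surface 78 mm above the bench: a black 84 x 44 mm rectangle on the steel deck. Bays lie side by side 72 mm apart, bay0 at the robot's right, nothing between them. Axes: x up the slope (away from the robot), y to the left along the rack, z square to the deck.
- bay1 (a point): Centre of bay 1 of the sloped drying rack, on the deck surface 78 mm above the bench: a black 84 x 44 mm rectangle on the steel deck. Bays lie side by side 72 mm apart, bay0 at the robot's right, nothing between them. Axes: x up the slope (away from the robot), y to the left along the rack, z square to the deck.
- bay2 (a point): Centre of bay 2 of the sloped drying rack, on the deck surface 78 mm above the bench: a black 84 x 44 mm rectangle on the steel deck. Bays lie side by side 72 mm apart, bay0 at the robot's right, nothing between them. Axes: x up the slope (away from the robot), y to the left along the rack, z square to the deck.
- bay3 (a point): Centre of bay 3 of the sloped drying rack, on the deck surface 78 mm above the bench: a black 84 x 44 mm rectangle on the steel deck. Bays lie side by side 72 mm apart, bay0 at the robot's right, nothing between them. Axes: x up the slope (away from the robot), y to the left along the rack, z square to the deck.
- deck: Steel deck of the drying rack, 316 mm along y. Origin in the middle of its surface; axes as the bays'. Slopes 20 degrees (0.35 rad), low edge towards the robot. Along its low edge, 46 mm from the bay centres, is a lip 8 mm high; along its high edge, 64 mm from them, a blue 18 mm air bar, its top 19 mm off the deck.
- out_tray_in (a point): Centre of the inner floor of the green open out tray (outside 150 (x) x 260 (y) x 26 mm high, walls and floor 4 mm), fixed on the bench at the robot's left. Axes are the tray's.
- tap_lever (a joint): Opening of the air tap in rad: 0 shut (stop), grows to 1.6 open, turning clockwise seen from above. Stiff (0.06 N m), stays where left. Shut, the lever points to the left of the tap; opening swings it away from the robot.
- lever_axis (a point): On the tap's vertical turning axis, in the middle of the yellow lever's bar, 86 mm above the bench; x points along the lever to its tip, z up. Bar 12 mm wide, 14 mm high, from 20 mm behind this point to 70 mm ahead, on a 10 mm stem; 31 mm free below it down to the white dial (radius 54 mm).
- lever_tip (a point): End of the lever's bar, 70 mm from the axis; x points along the lever, outwards.
- mark_tip (a point): The red set mark on the edge of the tap's dial, 60 mm from the axis and 50 mm above the bench; x points outwards from the axis. It shows where the lever must point. Leave it as it is (stiff). Red tab 36 x 9 x 8 mm, reaching 80 mm out.
- jar: Bystander: small amber jar, radius 24, 70 mm high, white lid, near the fresh boxes. Leave alone. Origin: centre of the underside.
- tube_rack: Bystander: blue tube rack 90 x 200 x 35 mm with small tubes (53 mm high), behind the drying rack. Leave alone. Origin: centre of the underside.
- timer: Bystander: white bench timer 60 x 60 x 18 mm in front of the drying rack. Leave alone. Origin: centre of the underside.
- marker: Bystander: white marker pen with black cap, 115 x 13 x 12 mm, lying in front of the drying rack. Leave alone. Origin: centre of the underside.
- tip_box: Bystander: red tip box with clear lid, 112 x 82 x 77 mm, at the far right. Leave alone. Origin: centre of the underside.

How it is judged (in metres and radians):
On the way, in this order (a step that is already met when the one before it is completed fails the run):
1. The air tap is shut: lever at its stop, within 0.06 rad (value of joint tap_lever below 0.06 rad), for 0.3 s.
2. With the tap still shut, every blue box lies flat in the out tray and every yellow box lies flat in a bay of its own, released and still (in any order) (value of joint tap_lever below 0.06 rad and x of fresh_a in the frame of deck between -0.012 and 0.012 m and z of fresh_a in the frame of deck between -0.005 and 0.005 m and angle between the z axis of each of fresh_a, fresh_b, fresh_c, fresh_d and the z axis of deck, either way round below 0.1 rad and angle between the x axis of each of fresh_a, fresh_b, fresh_c, fresh_d and the x axis of deck, either way round below 0.14 rad and (y of fresh_a in the frame of bay0 between -0.01 and 0.01 m or y of fresh_a in the frame of bay1 between -0.01 and 0.01 m or y of fresh_a in the frame of bay2 between -0.01 and 0.01 m or y of fresh_a in the frame of bay3 between -0.01 and 0.01 m) and x of fresh_b in the frame of deck between -0.012 and 0.012 m and z of fresh_b in the frame of deck between -0.005 and 0.005 m and (y of fresh_b in the frame of bay0 between -0.01 and 0.01 m or y of fresh_b in the frame of bay1 between -0.01 and 0.01 m or y of fresh_b in the frame of bay2 between -0.01 and 0.01 m or y of fresh_b in the frame of bay3 between -0.01 and 0.01 m) and x of fresh_c in the frame of deck between -0.012 and 0.012 m and z of fresh_c in the frame of deck between -0.005 and 0.005 m and (y of fresh_c in the frame of bay0 between -0.01 and 0.01 m or y of fresh_c in the frame of bay1 between -0.01 and 0.01 m or y of fresh_c in the frame of bay2 between -0.01 and 0.01 m or y of fresh_c in the frame of bay3 between -0.01 and 0.01 m) and x of fresh_d in the frame of deck between -0.012 and 0.012 m and z of fresh_d in the frame of deck between -0.005 and 0.005 m and (y of fresh_d in the frame of bay0 between -0.01 and 0.01 m or y of fresh_d in the frame of bay1 between -0.01 and 0.01 m or y of fresh_d in the frame of bay2 between -0.01 and 0.01 m or y of fresh_d in the frame of bay3 between -0.01 and 0.01 m) and x of done_a in the frame of out_tray_in between -0.05 and 0.05 m and y of done_a in the frame of out_tray_in between -0.11 and 0.11 m and z of done_a in the frame of out_tray_in between -0.006 and 0.006 m and angle between each of done_a, done_b, done_c's own z axis and vertical below 0.12 rad and x of done_b in the frame of out_tray_in between -0.05 and 0.05 m and y of done_b in the frame of out_tray_in between -0.11 and 0.11 m and z of done_b in the frame of out_tray_in between -0.006 and 0.006 m and x of done_c in the frame of out_tray_in between -0.05 and 0.05 m and y of done_c in the frame of out_tray_in between -0.11 and 0.11 m and z of done_c in the frame of out_tray_in between -0.006 and 0.006 m and linear speed of each of fresh_a, fresh_b, fresh_c, fresh_d, done_a, done_b, done_c below 0.02 m/s and contact force between the fingers and fresh_a below 0.1 N and contact force between the fingers and fresh_b below 0.1 N and contact force between the fingers and fresh_c below 0.1 N and contact force between the fingers and fresh_d below 0.1 N and contact force between the fingers and done_a below 0.1 N and contact force between the fingers and done_b below 0.1 N and contact force between the fingers and done_c below 0.1 N), for 0.3 s.
3. The tap is open at the set mark: lever within 0.07 rad (4 degrees) of the red mark's direction (angle between the x axis of lever_tip and the x axis of mark_tip, either way round below 0.07 rad), for 0.5 s.
At the end, for the whole second after the job is handed in: Each yellow box flat in a bay: centre within 12 mm along the slope and 10 mm sideways, lengthwise up the slope within 0.14 rad; each blue box flat on the tray floor, centre 20 mm or more inside its rim; lever within 0.07 rad of the red mark; all at rest and released (x of fresh_a in the frame of deck between -0.012 and 0.012 m and z of fresh_a in the frame of deck between -0.005 and 0.005 m and angle between the z axis of each of fresh_a, fresh_b, fresh_c, fresh_d and the z axis of deck, either way round below 0.1 rad and angle between the x axis of each of fresh_a, fresh_b, fresh_c, fresh_d and the x axis of deck, either way round below 0.14 rad and (y of fresh_a in the frame of bay0 between -0.01 and 0.01 m or y of fresh_a in the frame of bay1 between -0.01 and 0.01 m or y of fresh_a in the frame of bay2 between -0.01 and 0.01 m or y of fresh_a in the frame of bay3 between -0.01 and 0.01 m) and x of fresh_b in the frame of deck between -0.012 and 0.012 m and z of fresh_b in the frame of deck between -0.005 and 0.005 m and (y of fresh_b in the frame of bay0 between -0.01 and 0.01 m or y of fresh_b in the frame of bay1 between -0.01 and 0.01 m or y of fresh_b in the frame of bay2 between -0.01 and 0.01 m or y of fresh_b in the frame of bay3 between -0.01 and 0.01 m) and x of fresh_c in the frame of deck between -0.012 and 0.012 m and z of fresh_c in the frame of deck between -0.005 and 0.005 m and (y of fresh_c in the frame of bay0 between -0.01 and 0.01 m or y of fresh_c in the frame of bay1 between -0.01 and 0.01 m or y of fresh_c in the frame of bay2 between -0.01 and 0.01 m or y of fresh_c in the frame of bay3 between -0.01 and 0.01 m) and x of fresh_d in the frame of deck between -0.012 and 0.012 m and z of fresh_d in the frame of deck between -0.005 and 0.005 m and (y of fresh_d in the frame of bay0 between -0.01 and 0.01 m or y of fresh_d in the frame of bay1 between -0.01 and 0.01 m or y of fresh_d in the frame of bay2 between -0.01 and 0.01 m or y of fresh_d in the frame of bay3 between -0.01 and 0.01 m) and x of done_a in the frame of out_tray_in between -0.05 and 0.05 m and y of done_a in the frame of out_tray_in between -0.11 and 0.11 m and z of done_a in the frame of out_tray_in between -0.006 and 0.006 m and angle between each of done_a, done_b, done_c's own z axis and vertical below 0.12 rad and x of done_b in the frame of out_tray_in between -0.05 and 0.05 m and y of done_b in the frame of out_tray_in between -0.11 and 0.11 m and z of done_b in the frame of out_tray_in between -0.006 and 0.006 m and x of done_c in the frame of out_tray_in between -0.05 and 0.05 m and y of done_c in the frame of out_tray_in between -0.11 and 0.11 m and z of done_c in the frame of out_tray_in between -0.006 and 0.006 m and linear speed of each of fresh_a, fresh_b, fresh_c, fresh_d, done_a, done_b, done_c below 0.02 m/s and angle between the x axis of lever_tip and the x axis of mark_tip, either way round below 0.07 rad and velocity of joint tap_lever between -0.05 and 0.05 rad/s); the robot touches nothing.
It fails at once if A slide box is touched by the robot while the tap is more than 0.2 rad open (value of joint tap_lever above 0.2 rad and (contact force between any of the arm, the fingers and fresh_a above 0.3 N or contact force between any of the arm, the fingers and fresh_b above 0.3 N or contact force between any of the arm, the fingers and fresh_c above 0.3 N or contact force between any of the arm, the fingers and fresh_d above 0.3 N or contact force between any of the arm, the fingers and done_a above 0.3 N or contact force between any of the arm, the fingers and done_b above 0.3 N or contact force between any of the arm, the fingers and done_c above 0.3 N)).
It fails at once if The red set mark is pushed round by more than 5 mm (distance of mark_tip from where it was at the start of the episode above 0.005 m).
It fails at once if Another thing on the bench (jar, tube rack, timer, marker, tip box) is shifted more than 30 mm (distance of any of jar, tube_rack, timer, marker, tip_box from where it was at the start of the episode above 0.03 m).
Of fresh_a, fresh_b, fresh_c, fresh_d only 3 to 4 are there at a start; the rules pass over those that are not, and their reading is None.
Of done_a, done_b, done_c only 2 to 3 are there at a start; the rules pass over those that are not, and their reading is None.
At some moment in a run one of fresh_a, fresh_b, fresh_c, fresh_d, done_a, done_b, done_c may be knocked a few centimetres aside while the robot is not near it.
Once in a run the grip may slacken for a moment while it holds something.
It also fails if it takes over 208 s, if anything falls off the work surface, if the arm or the gripper's body presses on something with over 40 N, if the wrist force passes 120 N, or if a joint passes its speed limit or range.

## Working session

There is one attempt and no reset: what is moved stays moved. The work goes in short steps, Python scripts to look and compute and a tool call to move; the robot and the scene stay as the last step left them, time stands still between calls to the robot, and variables do not carry over. Pictures are saved under pics/ and viewed, at most 14 in all, crops included, and the job is handed in when it is done.

Besides the shell and the picture viewer there is one more tool, called as a command line: name --argument value ..., lists and objects as JSON in quotes. servo_tool: Moves the arm, as the interface text tells. Its arguments: {"type":"object","properties":{"rows":{"type":"array"},"squeeze":{"type":"number"}},"required":["rows"]}

```bash
mkdir -p pics; ls; python3 - <<'E'
from workcell import *
import cv2,numpy as np
o=get_obs();print({k:np.round(v,3) for k,v in o.items()})
for n in("side","top"):
    p,d=camera(n);i=camera_info(n);print(n,i)
    cv2.imwrite(f"pics/{n}0.png",p[:,:,::-1]);np.savez(f"{n}0.npz",p=p,d=d)
print(camera_info("wrist"))
E
```

```text
pics
{'time': np.float64(0.0), 'q': array([ 7.2592e+01,  5.0100e+00,  1.0037e+01,  9.5099e+01, -1.0000e-03,
        9.0001e+01]), 'qd': array([ 0.019,  0.102, -0.033,  0.004, -0.013,  0.113]), 'joint_efforts': array([ 0.0000e+00, -5.2039e+01,  4.6480e+01,  1.6000e-02,  0.0000e+00,
        0.0000e+00]), 'ee_pos': array([0.164, 0.525, 0.253]), 'tcp_rot': array([-1.79928e+02,  1.00000e-03,  1.62592e+02]), 'wrist_force': array([-0.104,  0.88 ,  0.351]), 'torque': array([-0.037, -0.003,  0.013]), 'grasp_force': np.float64(0.0), 'opening': np.float64(0.085)}
side {'fx': 454.73225450439674, 'fy': 454.73225450439674, 'cx': 310.86118065871193, 'cy': 202.0164002895251, 'cam_to_world': array([[ 0.97747504,  0.11845276, -0.17467536,  0.40555629],
       [-0.21034488,  0.61442126, -0.76042195, -0.96139123],
       [ 0.01725018,  0.78003555,  0.62549738,  0.84423009],
       [ 0.        ,  0.        ,  0.        ,  1.        ]])}
top {'fx': 408.7229356128351, 'fy': 408.7229356128351, 'cx': 316.51308410575155, 'cy': 201.57644225189534, 'cam_to_world': array([[ 2.50841108e-03,  9.85864874e-01, -1.67523603e-01,
         3.90039302e-01],
       [-9.99765639e-01, -1.12987450e-03, -2.16192031e-02,
        -6.37680864e-02],
       [-2.15028936e-02,  1.67538572e-01,  9.85630992e-01,
         1.25176313e+00],
       [ 0.00000000e+00,  0.00000000e+00,  0.00000000e+00,
         1.00000000e+00]])}
{'fx': 309.5216337360403, 'fy': 309.5216337360403, 'cx': 326.727271906599, 'cy': 191.57016071571783, 'hand_eye': array([[ 4.71153509e-04,  9.49305468e-01,  3.14354746e-01,
         8.03269917e-02],
       [ 9.99999707e-01, -6.36939448e-04,  4.24669045e-04,
         5.33929713e-04],
       [ 6.03365585e-04,  3.14354454e-01, -9.49305490e-01,
        -1.21031693e-01],
       [ 0.00000000e+00,  0.00000000e+00,  0.00000000e+00,
         1.00000000e+00]])}
```

View pics/top0.png

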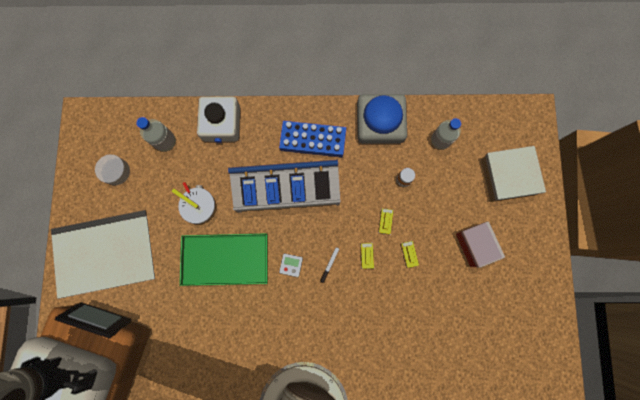

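View pics/side0.png

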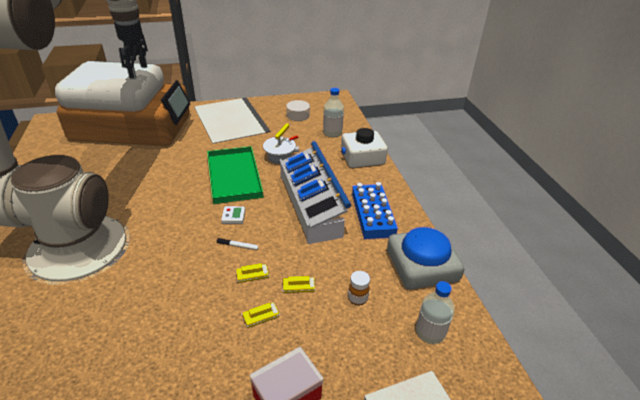

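Top view: blue boxes sit in the three left bays (~250/273/298,190) and bay0 (322,183) is empty. The three yellow boxes are at (367,256), (386,221) and (410,255). The tap is at (196,205), its lever tip near (175,190) and the red mark at (187,188). The tray is at (225,260).

```bash
cat > h.py <<'E'
import numpy as np,cv2
from scipy.spatial.transform import Rotation as R
from workcell import *
def tcp(o):
    T=np.eye(4);T[:3,:3]=R.from_euler('xyz',o['tcp_rot'],degrees=True).as_matrix();T[:3,3]=o['ee_pos'];return T
def cloud(n,save=None):
    i=camera_info(n);o=get_obs();p,d=camera(n)
    T=i['cam_to_world'] if n!='wrist' else tcp(o)@i['hand_eye']
    v,u=np.mgrid[:400,:640]
    P=np.stack([(u-i['cx'])/i['fx']*d,-(v-i['cy'])/i['fy']*d,-d],-1)@T[:3,:3].T+T[:3,3]
    P[d==0]=np.nan
    if save:cv2.imwrite(f'pics/{save}.png',p[:,:,::-1])
    return p,P
def hsv(p):return cv2.cvtColor(p,cv2.COLOR_RGB2HSV)
COL=dict(yellow=((24,120,80),(36,255,255)),blue=((105,150,60),(125,255,255)),green=((50,120,50),(75,255,255)),red=((0,170,100),(6,255,255)),black=((0,0,0),(180,255,45)))
def blobs(p,P,c,amin=30,zr=(-.01,.3),box=None):
    m=cv2.inRange(hsv(p),*COL[c])
    m&=((P[...,2]>zr[0])&(P[...,2]<zr[1])).astype(np.uint8)*255
    if box is not None:
        m&=((P[...,0]>box[0])&(P[...,0]<box[1])&(P[...,1]>box[2])&(P[...,1]<box[3])).astype(np.uint8)*255
    k,l,s,ce=cv2.connectedComponentsWithStats(m)
    out=[]
    for j in range(1,k):
        if s[j,4]<amin:continue
        Q=P[l==j];r=cv2.minAreaRect(Q[:,:2].astype(np.float32)*1000)
        (cx,cy),(w,h),a=r
        if w<h:w,h,a=h,w,a+90
        a=(a+90)%180-90
        out.append((c,np.round(ce[j]),s[j,4],'ctr mm',np.round([cx,cy],1),'size',np.round([w,h],1),'ang',round(a,1),'z',np.round(np.percentile(Q[:,2]*1000,[2,50,98]),1)))
    return out
E
python3 - <<'E'
from h import *
for n in('top','side'):
    p,P=cloud(n);print(n)
    for c,z in(('yellow',(.004,.13)),('blue',(.06,.15)),('green',(-.01,.05)),('red',(.03,.09)),('black',(.05,.13))):
        for b in blobs(p,P,c,12,z,(.2,.65,-.35,.5)):print(*b)
E
```

```text
top
yellow [184. 198.] 113 ctr mm [598.6 344.1] size [88.5 11.3] ang 57.1 z [90.2 94.6 98.2]
yellow [385. 222.] 257 ctr mm [ 538.6 -247.6] size [71.4 38.2] ang -8.9 z [10.7 17.4 35.7]
yellow [367. 257.] 274 ctr mm [ 436.4 -187.5] size [74.8 35.5] ang 1.4 z [11.9 17.8 36.2]
yellow [410. 256.] 271 ctr mm [ 440.1 -315.9] size [75.1 36.3] ang 12.3 z [10.1 17.9 36.1]
blue [298. 190.] 247 ctr mm [619.6  16.7] size [55.4 36.4] ang 5.4 z [ 80.3  95.7 116.2]
blue [249. 194.] 247 ctr mm [611.3 158.9] size [60.8 38.9] ang 3.2 z [ 80.2  96.  115.7]
blue [272. 192.] 236 ctr mm [614.2  90.5] size [58.  34.2] ang 5.4 z [ 79.1  96.4 115.8]
green [224. 259.] 4261 ctr mm [424.8 241.7] size [258.5 148.2] ang -88.7 z [ 0.6  5.7 27.9]
red [186. 187.] 24 ctr mm [637.7 354.9] size [25.8  8.9] ang 31.4 z [51.4 55.7 58.3]
black [322. 189.] 213 ctr mm [625.7 -53.9] size [48.  35.4] ang 0.0 z [65.5 75.1 85.4]
black [123. 323.] 96 ctr mm [248.4 491.2] size [25.2 17.5] ang -2.4 z [ 76.7 100.9 128.5]
side
yellow [282. 131.] 74 ctr mm [601.1 340.6] size [92.  15.5] ang 57.7 z [86.1 91.  95.5]
yellow [251. 273.] 38
[... 431 characters left out ...]

blue [304. 180.] 30 ctr mm [621.1  72.3] size [54.9  7.5] ang 4.8 z [71.  80.  90.5]
blue [308. 189.] 219 ctr mm [621.4   8.2] size [56.  33.9] ang 1.3 z [ 78.7  96.5 114.5]
blue [311. 196.] 24 ctr mm [624.4  -4.6] size [50.   6.9] ang 2.2 z [69.7 78.7 91.2]
green [233. 175.] 2515 ctr mm [428.3 241.6] size [278.7 150.2] ang -89.5 z [-0.2  4.  25.9]
green [236. 212.] 44 ctr mm [420.3  38.3] size [36.2 15.2] ang 76.0 z [15.3 18.3 20.1]
red [293. 137.] 12 ctr mm [639.4 350.9] size [22.2 12. ] ang 21.1 z [51.3 53.  55.7]
black [173. 116.] 73 ctr mm [251.2 490.1] size [23.5 23.3] ang 69.0 z [ 73.4  94.9 127.7]
black [316. 209.] 170 ctr mm [627.8 -58. ] size [46.6 43.7] ang 4.4 z [65.3 74.  82.9]
```

```bash
cat >> h.py <<'E'
import math
def plan(o,x,y,z,yaw=None,pos=None,cy=None,pr=True):
    """print offsets in tool axes (units 0.1 m), and the turn, split in calls"""
    p=np.array(o['ee_pos'] if pos is None else pos);c=o['tcp_rot'][2] if cy is None else cy
    a=math.radians(c);D=np.array([x,y,z])-p
    t=np.array([D[0]*math.cos(a)+D[1]*math.sin(a),D[0]*math.sin(a)-D[1]*math.cos(a),-D[2]])*10
    n=max(1,math.ceil(np.abs(t).max()))
    w=0 if yaw is None else -((yaw-c+180)%360-180)/180
    print(f'{n} calls of',np.round(t/n,3),'turn total',round(w,4))
E
python3 - <<'E'
from h import *
import workcell;print([k for k in dir(workcell) if k[0]!='_'])
o=get_obs();plan(o,.608,.3545,.2)
plan(o,.608,.3545,.2,pos=[.258,.489,.253],cy=57)
E
```

```text
['PlanningError', 'camera', 'camera_info', 'get_obs', 'job_done', 'tip_extent']
5 calls of [-0.948 -0.059  0.106] turn total 0
4 calls of [0.195 0.917 0.132] turn total 0
```

servo_tool --rows '[{"offset":[-0.5,0,0],"yaw":0.3,"claw":0},{"offset":[-1,-0.06,0],"yaw":0.587,"claw":0},{"offset":[-1,-0.06,0],"yaw":0.587,"claw":0},{"offset":[-1,-0.06,0],"yaw":0.587,"claw":0},{"offset":[-1,-0.06,0],"yaw":0.587,"claw":0},{"offset":[-1,-0.06,0],"yaw":0.587,"claw":0},{"offset":[-1,-0.06,0],"yaw":0.587,"claw":0},{"offset":[-1,-0.06,0],"yaw":0.587,"claw":0},{"offset":[-1,-0.06,0],"yaw":0.587,"claw":0},{"offset":[-1,-0.06,0],"yaw":0.587,"claw":0},{"offset":[-1,-0.06,0],"yaw":0.587,"claw":0},{"offset":[-1,-0.06,0],"yaw":0.587,"claw":0}]'

```text
time: 1.7
ee_pos: [0.2795, 0.4763, 0.2532]
tcp_rot: [-178.9, 0.0, 59.1]
wrist_force: [0.7, -0.1, -0.8]
opening: 0.0854
grasp_force: 0.0
```

```bash
python3 - <<'E'
from h import *
o=get_obs();print(o['ee_pos'],o['tcp_rot'],o['qd'],tip_extent if not callable(tip_extent) else tip_extent())
plan(o,.608,.3545,.2,57)
E
```

```text
[0.27954305 0.47632175 0.25316601] [-1.78942964e+02  3.28447715e-02  5.91300942e+01] [ 0.58057803  0.00484416  0.07267104 -0.06779191  0.04848713  0.01876221] 0.022
4 calls of [0.16  0.861 0.133] turn total 0.0118
```

servo_tool --rows '[{"offset":[0,0,0],"yaw":0,"claw":0},{"offset":[0,0,0],"yaw":0,"claw":0},{"offset":[0,0,0],"yaw":0,"claw":0}]'

```text
time: 2.08
ee_pos: [0.2794, 0.4764, 0.2533]
tcp_rot: [-178.9, 0.0, 59.2]
wrist_force: [-0.1, -0.1, -0.2]
opening: 0.0856
grasp_force: 0.0
```

servo_tool --rows '[{"offset":[0,0.8,0],"yaw":0,"claw":0},{"offset":[0,0.8,0],"yaw":0,"claw":0},{"offset":[0,0.8,0],"yaw":0,"claw":0},{"offset":[0,0.8,0],"yaw":0,"claw":0},{"offset":[0,0.8,0],"yaw":0,"claw":0}]'

```text
time: 2.7
ee_pos: [0.3475, 0.4358, 0.2519]
tcp_rot: [-178.9, 0.0, 59.2]
wrist_force: [-0.3, -0.2, 0.0]
opening: 0.0855
grasp_force: 0.0
```

servo_tool --rows '[{"offset":[0.6,0,0],"yaw":0,"claw":0},{"offset":[0.6,0,0],"yaw":0,"claw":0},{"offset":[0.6,0,0],"yaw":0,"claw":0},{"offset":[0.6,0,0],"yaw":0,"claw":0},{"offset":[0.6,0,0],"yaw":0,"claw":0}]'

```text
time: 3.32
ee_pos: [0.3787, 0.4864, 0.2531]
tcp_rot: [-179.0, -0.1, 59.1]
wrist_force: [-0.3, -0.2, 0.7]
opening: 0.0855
grasp_force: 0.0
```

servo_tool --rows '[{"offset":[0,0,0.4],"yaw":0,"claw":0},{"offset":[0,0,0.4],"yaw":0,"claw":0},{"offset":[0,0,0.4],"yaw":0,"claw":0},{"offset":[0,0,0.4],"yaw":0,"claw":0},{"offset":[0,0,0.4],"yaw":0,"claw":0}]'

```text
time: 3.95
ee_pos: [0.3787, 0.4874, 0.2129]
tcp_rot: [-179.0, -0.1, 59.1]
wrist_force: [0.7, -0.3, -0.6]
opening: 0.0856
grasp_force: 0.0
```

```bash
python3 - <<'E'
from h import *
plan(get_obs(),.600,.35,.2,57)
E
```

```text
3 calls of [-0.015  0.868  0.043] turn total 0.0118
```

servo_tool --rows '[{"offset":[0,0.87,0],"yaw":0,"claw":0},{"offset":[0,0.87,0],"yaw":0,"claw":0},{"offset":[0,0.87,0],"yaw":0,"claw":0}]'

```text
time: 4.32
ee_pos: [0.4545, 0.4416, 0.2103]
tcp_rot: [-178.9, 0.0, 59.0]
wrist_force: [-0.1, 0.3, 0.6]
opening: 0.0856
grasp_force: 0.0
```

servo_tool --rows '[{"offset":[0,0.87,0],"yaw":0,"claw":0},{"offset":[0,0.87,0],"yaw":0,"claw":0},{"offset":[0,0.87,0],"yaw":0,"claw":0}]'

```text
time: 4.7
ee_pos: [0.5284, 0.3975, 0.2083]
tcp_rot: [-178.9, 0.0, 59.0]
wrist_force: [-0.0, -0.1, -0.6]
opening: 0.0854
grasp_force: 0.0
```

servo_tool --rows '[{"offset":[0,0.87,0.1],"yaw":0,"claw":0.3},{"offset":[0,0.87,0.1],"yaw":0,"claw":0.3},{"offset":[0,0.87,0.1],"yaw":0,"claw":0.3},{"offset":[0,0.87,0.1],"yaw":0,"claw":0.3},{"offset":[0,0.87,0.1],"yaw":0,"claw":0.3}]'

```text
time: 5.32
ee_pos: [0.6013, 0.3544, 0.1976]
tcp_rot: [-178.9, -0.0, 59.2]
wrist_force: [-0.4, -0.4, -0.2]
opening: 0.0598
grasp_force: 0.0
```

```bash
python3 - <<'E'
from h import *
p,P=cloud('wrist','w1');o=get_obs();print(o['ee_pos'],o['tcp_rot'],o['opening'])
for c,z in(('yellow',(.07,.11)),('red',(.04,.065))):
    for b in blobs(p,P,c,30,z):print(*b)
np.savez('w1.npz',p=p,P=P)
E
```

```text
[0.60139545 0.35433726 0.19763876] [-1.78951331e+02 -2.13290619e-02  5.92116263e+01] 0.05989146570342755
yellow [335. 161.] 98 ctr mm [620.9 378.4] size [10.   9.1] ang -20.6 z [91.7 93.4 94.6]
yellow [333. 193.] 192 ctr mm [607.2 358.1] size [25.1  9.9] ang 53.9 z [92.3 93.4 94.8]
yellow [331. 242.] 170 ctr mm [583.5 322.4] size [32.5  9.6] ang 55.5 z [92.1 93.4 94.6]
```

View pics/w1.png

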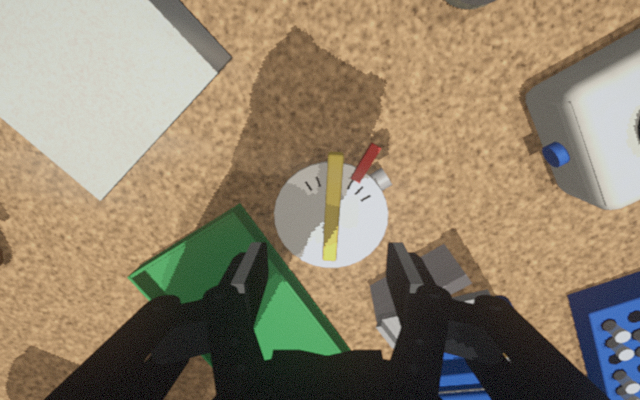

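Wrist view: lever tip at (336,155), lever rear end at (329,260), red mark from (375,147) to (357,180), dial centre at (331,215).

```bash
cat >> h.py <<'E'
def px(T,i,u,v,z):
    "pixel ray with the horizontal plane z (m)"
    r=T[:3,:3]@np.array([(u-i['cx'])/i['fx'],-(v-i['cy'])/i['fy'],-1]);return T[:3,3]+r*(z-T[2,3])/r[2]
E
python3 - <<'E'
from h import *
f=np.load('w1.npz');p,P=f['p'],f['P'];H=hsv(p)
Q=P[155:262,320:345].reshape(-1,3);h=H[155:262,320:345].reshape(-1,3)
m=(Q[:,2]>.085)&(Q[:,2]<.1)&(h[:,0]>20)&(h[:,0]<36)&(h[:,1]>90)
Q=Q[m][:,:2];c=Q.mean(0);_,_,v=np.linalg.svd(Q-c,full_matrices=False);d=v[0]*np.sign(v[0][0]);t=(Q-c)@d;a,b=np.percentile(t,[.3,99.7])
print('lever',len(t),c,d,np.degrees(np.arctan2(d[1],d[0])),'rear',c+a*d,'tip',c+b*d,'L',b-a,'axis',c+(a+.02)*d,c+(b-.07)*d)
ax=(c+(a+.02)*d+c+(b-.07)*d)/2
m=((H[...,0]<8)|(H[...,0]>174))&(H[...,1]>130);m[:,:345]=0;m[:,390:]=0;m[:135]=0;m[195:]=0
Q=P[m];print('red',len(Q),np.nanpercentile(Q[:,2],[5,50,95]));Q=Q[np.abs(Q[:,2]-.054)<.006][:,:2];cr=Q.mean(0);_,_,v=np.linalg.svd(Q-cr,full_matrices=False)
g=cr-ax;print('mark ctr',cr,'from axis',g,np.hypot(*g),np.degrees(np.arctan2(g[1],g[0])),'own dir',np.degrees(np.arctan2(v[0][1],v[0][0])))
E
```

```text
lever 1467 [0.60077857 0.34846509] [0.55880426 0.82929958] 56.026855393501364 rear [0.5744148  0.30933964] tip [0.62343555 0.38208942] L 0.08772437034589012 axis [0.58559088 0.32592563] [0.58431925 0.32403845]
red 395 [0.05236255 0.0543387  0.05546735]
mark ctr [0.64062292 0.35731991] from axis [0.05566785 0.03233786] 0.06437893274251169 30.152619500252914 own dir -149.6698900111364
```

servo_tool --rows '[{"offset":[0.08,0.03,0.6],"yaw":0.018,"claw":0.3},{"offset":[0.08,0.03,0.7],"yaw":0.018,"claw":0.3},{"offset":[0.08,0.03,0.7],"yaw":0.018,"claw":0.3},{"offset":[0.08,0.03,0.7],"yaw":0.018,"claw":0.3},{"offset":[0.08,0.03,0.7],"yaw":0.018,"claw":0.3}]'

```text
time: 6.0
ee_pos: [0.6084, 0.3596, 0.1291]
tcp_rot: [-179.0, -0.1, 55.9]
wrist_force: [-0.1, 0.6, 0.1]
opening: 0.0601
grasp_force: 0.0
```

```bash
python3 - <<'E'
from h import *
plan(get_obs(),.6085,.3598,.089,56)
E
```

```text
1 calls of [ 0.002 -0.     0.401] turn total -0.0005
```

servo_tool --rows '[{"offset":[0,0,0.2],"yaw":0,"claw":0.3},{"offset":[0,0,0.4],"yaw":0,"claw":0.3},{"offset":[0,0,0.4],"yaw":0,"claw":0.3},{"offset":[0,0,0.4],"yaw":0,"claw":1},{"offset":[0,0,0.4],"yaw":0,"claw":1},{"offset":[0,0,0.4],"yaw":0,"claw":1},{"offset":[0,0,0.4],"yaw":0,"claw":1},{"offset":[0,0,0.4],"yaw":0,"claw":1},{"offset":[0,0,0.4],"yaw":0,"claw":1}]' --squeeze 20

```text
time: 7.12
ee_pos: [0.6079, 0.3597, 0.088]
tcp_rot: [-179.0, -0.0, 55.9]
wrist_force: [2.1, -0.9, 6.3]
opening: 0.0116
grasp_force: 21.8
```

```bash
python3 - <<'E'
from h import *
o=get_obs();print(o['ee_pos'],o['tcp_rot'][2],o['opening'])
# arc: grasp at r about axis, ccw by a (deg), in tool axes at start (x along lever, y = cw side)
r=np.hypot(o['ee_pos'][0]-.585,o['ee_pos'][1]-.325);print('r',r)
for a in range(4,40,4):
    s=math.radians(a);print(a,np.round([r*(math.cos(s)-1)*10,-r*math.sin(s)*10],3),'yaw',round(-a/180,3))
E
```

```text
[0.6078783  0.359734   0.08799106] 55.88399187830462 0.01164127247519949
r 0.041591669073376546
4 [-0.001 -0.029] yaw -0.022
8 [-0.004 -0.058] yaw -0.044
12 [-0.009 -0.086] yaw -0.067
16 [-0.016 -0.115] yaw -0.089
20 [-0.025 -0.142] yaw -0.111
24 [-0.036 -0.169] yaw -0.133
28 [-0.049 -0.195] yaw -0.156
32 [-0.063 -0.22 ] yaw -0.178
36 [-0.079 -0.244] yaw -0.2
```

servo_tool --rows '[{"offset":[-0.001,-0.029,0],"yaw":-0.022,"claw":1},{"offset":[-0.004,-0.058,0],"yaw":-0.044,"claw":1},{"offset":[-0.009,-0.086,0],"yaw":-0.067,"claw":1},{"offset":[-0.016,-0.115,0],"yaw":-0.089,"claw":1},{"offset":[-0.025,-0.142,0],"yaw":-0.111,"claw":1},{"offset":[-0.036,-0.169,0],"yaw":-0.133,"claw":1},{"offset":[-0.049,-0.195,0],"yaw":-0.156,"claw":1},{"offset":[-0.049,-0.195,0],"yaw":-0.156,"claw":1},{"offset":[-0.049,-0.195,0],"yaw":-0.156,"claw":1}]'

```text
time: 8.25
ee_pos: [0.5884, 0.3667, 0.088]
tcp_rot: [-179.1, -0.5, 83.9]
wrist_force: [-1.3, -0.1, 5.7]
opening: 0.0117
grasp_force: 21.5
```

servo_tool --rows '[{"offset":[0,-0.014,0],"yaw":-0.011,"claw":1},{"offset":[-0.001,-0.029,0],"yaw":-0.022,"claw":1},{"offset":[-0.002,-0.043,0],"yaw":-0.033,"claw":1},{"offset":[-0.002,-0.043,0],"yaw":-0.033,"claw":1}]'

```text
time: 8.75
ee_pos: [0.5841, 0.3669, 0.088]
tcp_rot: [-179.1, -0.6, 89.8]
wrist_force: [-0.8, 0.3, 5.8]
opening: 0.0114
grasp_force: 21.2
```

servo_tool --rows '[{"offset":[0,-0.014,0],"yaw":-0.011,"claw":1},{"offset":[-0.001,-0.029,0],"yaw":-0.022,"claw":1},{"offset":[-0.001,-0.029,0],"yaw":-0.022,"claw":1}]'

```text
time: 9.12
ee_pos: [0.5824, 0.3668, 0.088]
tcp_rot: [-179.3, -0.6, 93.7]
wrist_force: [6.5, 0.3, 2.5]
opening: 0.0121
grasp_force: 27.8
```

servo_tool --rows '[{"offset":[0,0,0],"yaw":-0.022,"claw":0.3},{"offset":[0,0,0],"yaw":-0.022,"claw":0.3},{"offset":[0,0,0],"yaw":-0.022,"claw":0.3},{"offset":[0,0,-0.5],"yaw":0,"claw":0.3},{"offset":[0,0,-1],"yaw":0,"claw":0.3},{"offset":[0,0,-1],"yaw":0,"claw":0.3},{"offset":[0,0,-1],"yaw":0,"claw":0.3}]'

```text
time: 10.0
ee_pos: [0.5826, 0.3658, 0.1868]
tcp_rot: [-179.1, -0.6, 93.8]
wrist_force: [0.4, 0.6, 0.3]
opening: 0.0596
grasp_force: 0.0
```

servo_tool --rows '[{"offset":[0,0,0],"yaw":0.52,"claw":0.3},{"offset":[0,0,0],"yaw":0.52,"claw":0.3},{"offset":[0,0,0],"yaw":0.52,"claw":0.3},{"offset":[0,0,0],"yaw":0.52,"claw":0.3},{"offset":[0,0,0],"yaw":0.52,"claw":0.3},{"offset":[0,0,0],"yaw":0.52,"claw":0.3},{"offset":[0,0,0],"yaw":0.52,"claw":0.3},{"offset":[0,0,0],"yaw":0.52,"claw":0.3},{"offset":[0,0,0],"yaw":0.52,"claw":0.3},{"offset":[0,0,0],"yaw":0.52,"claw":0.3},{"offset":[0,0,0],"yaw":0.52,"claw":0.3}]'

```text
time: 11.38
ee_pos: [0.625, 0.2439, 0.1869]
tcp_rot: [-172.5, 2.0, 18.4]
wrist_force: [-0.1, 0.5, 0.6]
opening: 0.0597
grasp_force: 0.0
```

```bash
python3 - <<'E'
from h import *
p,P=cloud('top')
for b in blobs(p,P,'yellow',12,(.07,.13),(.5,.7,.25,.45)):print(*b)
plan(get_obs(),.54,.09,.27,0)
E
```

```text
2 calls of [-0.645  0.587 -0.414] turn total 0.1016
```

servo_tool --rows '[{"offset":[0,0,0],"yaw":0,"claw":0.3},{"offset":[0,0,0],"yaw":0,"claw":0.3}]'

```text
time: 11.68
ee_pos: [0.6249, 0.2453, 0.1875]
tcp_rot: [-172.5, 1.9, 18.6]
wrist_force: [0.0, 0.1, 0.7]
opening: 0.0597
grasp_force: 0.0
```

```bash
python3 - <<'E'
from h import *
o=get_obs();print(o['q'],o['qd'],o['ee_pos'],o['tcp_rot'])
E
```

```text
[ 18.51101402  23.30075637  24.44538724  93.08625457   7.48539392
 179.94463502] [ 0.29116031  0.04377602  0.1009138  -0.0103035  -0.09939207  0.09033617] [0.62486146 0.24534055 0.18746742] [-172.51274863    1.93441022   18.56593849]
```

The TCP moved because joint 6 hit +180°: yaw = q1 + 180 − q6, so yaw 180 is the usable orientation. I'll unwind the other way and use the opposite limit to take out the 7.5° tilt.

servo_tool --rows '[{"offset":[0,0,-0.5],"yaw":-0.05,"claw":0},{"offset":[0,0,-0.8],"yaw":-0.1,"claw":0},{"offset":[0,0,-0.8],"yaw":-0.15,"claw":0},{"offset":[0,0,-0.8],"yaw":-0.2,"claw":0},{"offset":[0,0,-0.8],"yaw":-0.25,"claw":0},{"offset":[0,0,-0.8],"yaw":-0.3,"claw":0},{"offset":[0,0,-0.8],"yaw":-0.35,"claw":0},{"offset":[0,0,-0.8],"yaw":-0.4,"claw":0},{"offset":[0,0,-0.8],"yaw":-0.45,"claw":0},{"offset":[0,0,-0.8],"yaw":-0.5,"claw":0},{"offset":[0,0,-0.8],"yaw":-0.55,"claw":0},{"offset":[0,0,-0.8],"yaw":-0.6,"claw":0}]'

```text
time: 13.18
ee_pos: [0.6307, 0.2366, 0.2667]
tcp_rot: [179.5, -7.7, 126.8]
wrist_force: [0.2, 0.2, 0.2]
opening: 0.0853
grasp_force: 0.0
```

servo_tool --rows '[{"offset":[0,0,0],"yaw":-0.05,"claw":0},{"offset":[0,0,0],"yaw":-0.1,"claw":0},{"offset":[0,0,0],"yaw":-0.15,"claw":0},{"offset":[0,0,0],"yaw":-0.2,"claw":0},{"offset":[0,0,0],"yaw":-0.25,"claw":0},{"offset":[0,0,0],"yaw":-0.3,"claw":0},{"offset":[0,0,0],"yaw":-0.35,"claw":0},{"offset":[0,0,0],"yaw":-0.4,"claw":0},{"offset":[0,0,0],"yaw":-0.45,"claw":0},{"offset":[0,0,0],"yaw":-0.5,"claw":0},{"offset":[0,0,0],"yaw":-0.55,"claw":0},{"offset":[0,0,0],"yaw":-0.6,"claw":0}]'

```text
time: 14.68
ee_pos: [0.6307, 0.2366, 0.2667]
tcp_rot: [172.8, 2.9, -125.4]
wrist_force: [0.6, -0.4, 0.6]
opening: 0.0855
grasp_force: 0.0
```

servo_tool --rows '[{"offset":[0,0,0],"yaw":-0.05,"claw":0},{"offset":[0,0,0],"yaw":-0.1,"claw":0},{"offset":[0,0,0],"yaw":-0.15,"claw":0},{"offset":[0,0,0],"yaw":-0.2,"claw":0},{"offset":[0,0,0],"yaw":-0.25,"claw":0},{"offset":[0,0,0],"yaw":-0.3,"claw":0},{"offset":[0,0,0],"yaw":-0.35,"claw":0},{"offset":[0,0,0],"yaw":-0.4,"claw":0},{"offset":[0,0,0],"yaw":-0.45,"claw":0},{"offset":[0,0,0],"yaw":-0.5,"claw":0},{"offset":[0,0,0],"yaw":-0.55,"claw":0},{"offset":[0,0,0],"yaw":-0.6,"claw":0}]'

```text
time: 16.18
ee_pos: [0.6307, 0.2366, 0.2666]
tcp_rot: [-175.0, 5.9, -17.0]
wrist_force: [0.3, 0.5, -0.1]
opening: 0.086
grasp_force: 0.0
```

```bash
python3 - <<'E'
from h import *
o=get_obs();q=o['q'];print(q,o['ee_pos'],o['tcp_rot'],'q4 excess',q[3]-90-q[2]+q[1])
E
```

```text
[  17.66252301   26.11135215   37.08799948  103.04305357    7.45306231
 -145.23272669] [0.63065894 0.236617   0.26663382] [-175.04403653    5.94312043  -16.98192977] q4 excess 2.066406236469007
```

servo_tool --rows '[{"offset":[0,0,0],"yaw":-0.05,"claw":0},{"offset":[0,0,0],"yaw":-0.1,"claw":0},{"offset":[0,0,0],"yaw":-0.15,"claw":0},{"offset":[0,0,0],"yaw":-0.19,"claw":0},{"offset":[0,0,0],"yaw":-0.25,"claw":0},{"offset":[0,0,0],"yaw":-0.25,"claw":0},{"offset":[0,0,0],"yaw":-0.25,"claw":0}]'

```text
time: 17.05
ee_pos: [0.6124, 0.2806, 0.2667]
tcp_rot: [-174.4, 0.8, 22.4]
wrist_force: [-0.1, -0.4, -1.2]
opening: 0.0852
grasp_force: 0.0
```

```bash
python3 - <<'E'
from h import *
o=get_obs();q=o['q'];print(q,o['ee_pos'],o['tcp_rot'],'q4 excess',q[3]-90-q[2]+q[1])
E
```

```text
[  22.42873409   24.74429372   35.37678631  101.47642099    5.61283489
 -179.93856156] [0.61236201 0.28058474 0.26673679] [-174.38806899    0.84993696   22.36758348] q4 excess 0.8439284026867746
```

servo_tool --rows '[{"offset":[0,0,0],"yaw":-0.05,"claw":0},{"offset":[0,0,0],"yaw":-0.1,"claw":0},{"offset":[0,0,0],"yaw":-0.13,"claw":0},{"offset":[0,0,0],"yaw":-0.13,"claw":0},{"offset":[0,0,0],"yaw":-0.13,"claw":0}]'

```text
time: 17.68
ee_pos: [0.5407, 0.3856, 0.2667]
tcp_rot: [-178.6, -1.0, 34.9]
wrist_force: [-0.4, 0.2, 0.5]
opening: 0.0856
grasp_force: 0.0
```

```bash
python3 - <<'E'
from h import *
o=get_obs();q=o['q'];print(q,o['ee_pos'],o['tcp_rot'],'q4 excess',q[3]-90-q[2]+q[1])
E
```

```text
[  34.92008643   21.08014227   30.64614866   98.52603085    1.44522596
 -179.94270768] [0.54071333 0.38557847 0.26665105] [-178.55373507   -1.03853004   34.86280293] q4 excess -1.039975543594462
```

servo_tool --rows '[{"offset":[0,0,0],"yaw":0.055,"claw":0},{"offset":[0,0,0],"yaw":0.11,"claw":0},{"offset":[0,0,0],"yaw":0.165,"claw":0},{"offset":[0,0,0],"yaw":0.22,"claw":0},{"offset":[0,0,0],"yaw":0.275,"claw":0},{"offset":[0,0,0],"yaw":0.33,"claw":0},{"offset":[0,0,0],"yaw":0.385,"claw":0},{"offset":[0,0,0],"yaw":0.44,"claw":0},{"offset":[0,0,0],"yaw":0.495,"claw":0},{"offset":[0,0,0],"yaw":0.55,"claw":0},{"offset":[0,0,0],"yaw":0.6,"claw":0}]'

```text
time: 19.05
ee_pos: [0.5411, 0.3851, 0.2666]
tcp_rot: [-179.5, 1.7, -73.5]
wrist_force: [-0.4, 0.6, 0.5]
opening: 0.0855
grasp_force: 0.0
```

servo_tool --rows '[{"offset":[0,0,0],"yaw":0.055,"claw":0},{"offset":[0,0,0],"yaw":0.11,"claw":0},{"offset":[0,0,0],"yaw":0.165,"claw":0},{"offset":[0,0,0],"yaw":0.22,"claw":0},{"offset":[0,0,0],"yaw":0.275,"claw":0},{"offset":[0,0,0],"yaw":0.33,"claw":0},{"offset":[0,0,0],"yaw":0.385,"claw":0},{"offset":[0,0,0],"yaw":0.44,"claw":0},{"offset":[0,0,0],"yaw":0.495,"claw":0},{"offset":[0,0,0],"yaw":0.55,"claw":0},{"offset":[0,0,0],"yaw":0.594,"claw":0},{"offset":[0,0,0],"yaw":0.594,"claw":0}]'

```text
time: 20.55
ee_pos: [0.5411, 0.3851, 0.2666]
tcp_rot: [178.2, 0.0, 180.0]
wrist_force: [0.4, 0.8, 0.1]
opening: 0.0851
grasp_force: 0.0
```

```bash
python3 - <<'E'
from h import *
o=get_obs();q=o['q'];print(q,o['ee_pos'],o['tcp_rot'],'q4 excess',q[3]-90-q[2]+q[1])
plan(o,.56,.1,.267,180)
E
```

```text
[34.87517643 21.09652662 30.66558214 98.53636172  1.4340208  34.92116861] [0.54108899 0.38514315 0.26663251] [1.78233089e+02 2.60170223e-02 1.79966531e+02] q4 excess -1.0326937971268855
3 calls of [-0.064 -0.95  -0.001] turn total -0.0002
```

servo_tool --rows '[{"offset":[-0.06,-0.5,0],"yaw":0,"claw":0.3},{"offset":[-0.06,-0.95,0],"yaw":0,"claw":0.3},{"offset":[-0.06,-0.95,0],"yaw":0,"claw":0.3}]'

```text
time: 20.92
ee_pos: [0.5472, 0.2877, 0.2644]
tcp_rot: [178.2, 0.1, 179.9]
wrist_force: [0.5, 0.1, -0.0]
opening: 0.0599
grasp_force: 0.0
```

servo_tool --rows '[{"offset":[-0.06,-0.5,0],"yaw":0,"claw":0.3},{"offset":[-0.06,-0.95,0],"yaw":0,"claw":0.3},{"offset":[-0.06,-0.95,0],"yaw":0,"claw":0.3}]'

```text
time: 21.3
ee_pos: [0.5531, 0.1936, 0.2612]
tcp_rot: [178.2, 0.1, 179.9]
wrist_force: [-0.2, -0.1, -0.5]
opening: 0.0597
grasp_force: 0.0
```

servo_tool --rows '[{"offset":[-0.06,-0.5,0],"yaw":0,"claw":0.3},{"offset":[-0.06,-0.95,0],"yaw":0,"claw":0.3},{"offset":[-0.06,-0.95,0],"yaw":0,"claw":0.3},{"offset":[-0.06,-0.95,0],"yaw":0,"claw":0.3}]'

```text
time: 21.8
ee_pos: [0.559, 0.1015, 0.258]
tcp_rot: [178.2, 0.1, -180.0]
wrist_force: [0.2, 0.9, 0.7]
opening: 0.0596
grasp_force: 0.0
```

```bash
cat >> h.py <<'E'
def plan(o,x,y,z,yaw=None,pos=None):
    T=tcp(o);p=T[:3,3] if pos is None else np.array(pos)
    t=T[:3,:3].T@(np.array([x,y,z])-p)*10;n=max(1,math.ceil(np.abs(t).max()))
    w=0 if yaw is None else -((yaw-o['tcp_rot'][2]+180)%360-180)/180
    print(f'{n} calls of',np.round(t/n,3),'turn total',round(w,4))
def ribs(p,P,c,zr,minpts=60,box=None):
    """boxes of colour c: use minAreaRect of all points above zr[0]"""
    return blobs(p,P,c,minpts,zr,box)
E
python3 - <<'E'
from h import *
p,P=cloud('wrist','w2');np.savez('w2.npz',p=p,P=P);o=get_obs();print(o['ee_pos'],o['tcp_rot'])
for b in blobs(p,P,'blue',150,(.05,.14),(.5,.7,-.2,.25)):print(*b)
for b in blobs(p,P,'black',150,(.05,.1),(.5,.7,-.2,.25)):print(*b)
for b in blobs(p,P,'yellow',20,(.07,.1)):print(*b)
E
```

```text
[0.55889448 0.10169973 0.25790418] [ 1.78219372e+02  4.34391656e-02 -1.79964940e+02]
yellow [578. 197.] 625 ctr mm [583.  349.1] size [91.3 11.8] ang -88.3 z [90.  93.  94.4]
yellow [545. 203.] 24 ctr mm [586.1 326.9] size [14.7  4.1] ang -88.9 z [91.9 93.5 94.5]
```

View pics/w2.png

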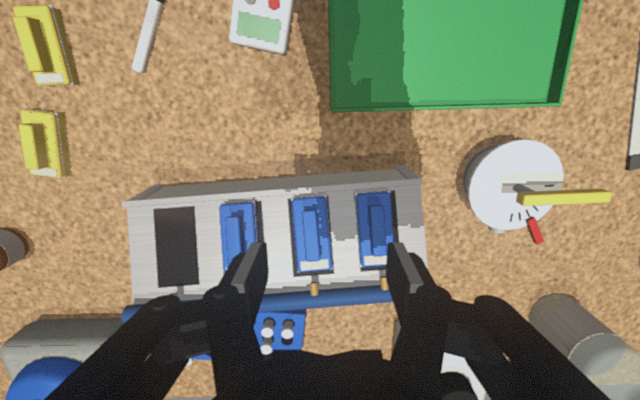

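Wrist view: the lever now points left (shut). Blue boxes are at (238,235), (311,235) and (376,230), and the empty bay is at (176,247).

```bash
python3 - <<'E'
from h import *
f=np.load('w2.npz');p,P=f['p'],f['P'];H=hsv(p)
for u,v in((238,230),(311,235),(376,230),(176,247),(250,300),(375,240)):print(u,v,P[v,u],H[v,u])
# bay0 black: colour mask
m=(H[...,2]<60)&(H[...,0]>=0);m[:205]=0;m[290:]=0;m[:,:150]=0;m[:,202:]=0
Q=P[m];print(len(Q),np.nanmin(Q,0),np.nanmax(Q,0))
# blue: ribs = points higher than deck plane by 26+ mm
b=(H[...,0]>95)&(H[...,0]<130)&(H[...,1]>100);b[:188]=0;b[276:]=0
# deck plane: z = z0 + tan20*(x-x0) : fit from grey pts
g=(H[...,1]<40)&(H[...,2]>70);g[:200]=0;g[270:]=0;g[:,:205]=0;g[:,345:]=0
G=P[g];G=G[np.isfinite(G[:,2])&(G[:,2]>.06)&(G[:,2]<.1)];A=np.c_[G[:,:2],np.ones(len(G))]
c=np.linalg.lstsq(A,G[:,2],rcond=None)[0];print('deck',c,np.degrees(np.arctan(c[0])),np.abs(A@c-G[:,2]).mean(),len(G))
for lo,hi in((205,262),(285,335),(350,402)):
    mm=b.copy();mm[:,:lo]=0;mm[:,hi:]=0;Q=P[mm];h=(Q[:,2]-(Q[:,:2]@c[:2]+c[2]))*math.cos(.349)
    L=Q[(h>.026)&(h<.04)];l=Q[(h>.005)&(h<.022)]
    print('rib n',len(L),np.percentile(L,[2,50,98],axis=0).round(4).tolist(),'\n lid',np.percentile(l,[1,99],axis=0).round(4).tolist(),np.percentile(h,[5,50,95]).round(4))
E
```

```text
238 230 [0.60892926 0.02035387 0.10265462] [109 145 185]
311 235 [0.61278453 0.09125405 0.10777005] [108 138 209]
376 230 [0.60876169 0.15436869 0.10688599] [110 142 145]
176 247 [ 0.63890396 -0.05349897  0.07938289] [21 31 58]
250 300 [0.55723512 0.0712021  0.27626238] [130  36  43]
375 240 [0.61755264 0.15314171 0.11074113] [110 141 148]
366 [ 0.61924034 -0.07500423  0.07148213] [ 0.6773301  -0.03059481  0.09513719]
deck [ 0.35920474  0.02425768 -0.14910929] 19.758529063264103 0.0007903800243062923 4439
rib n 618 [[0.597, 0.0085, 0.0981], [0.6144, 0.0154, 0.1054], [0.6351, 0.0223, 0.1131]] 
 lid [[0.5901, -0.0017, 0.0783], [0.6491, 0.0331, 0.1012]] [nan nan nan]
rib n 733 [[0.5915, 0.0835, 0.0982], [0.6132, 0.0905, 0.1071], [0.6349, 0.098, 0.1154]] 
 lid [[0.5846, 0.0717, 0.0788], [0.6543, 0.1102, 0.1039]] [nan nan nan]
rib n 749 [[0.5868, 0.1488, 0.0981], [0.6087, 0.1556, 0.1069], [0.6305, 0.1631, 0.115]] 
 lid [[0.5801, 0.1383, 0.0786], [0.6498, 0.1737, 0.1038]] [nan nan nan]
```

```bash
python3 - <<'E'
from h import *
plan(get_obs(),.613,.0907,.165,-176.1)
E
```

```text
1 calls of [-0.54  -0.139  0.926] turn total -0.0215
```

servo_tool --rows '[{"offset":[-0.54,-0.14,0.4],"yaw":-0.022,"claw":0.6},{"offset":[-0.54,-0.14,0.93],"yaw":-0.022,"claw":0.6},{"offset":[-0.54,-0.14,0.93],"yaw":-0.022,"claw":0.6},{"offset":[-0.54,-0.14,0.93],"yaw":-0.022,"claw":0.6},{"offset":[-0.54,-0.14,0.93],"yaw":-0.022,"claw":0.6}]'

```text
time: 22.48
ee_pos: [0.6136, 0.0898, 0.1681]
tcp_rot: [178.2, 0.4, -176.1]
wrist_force: [0.1, -0.3, 0.6]
opening: 0.034
grasp_force: 0.0
```

```bash
python3 - <<'E'
from h import *
o=get_obs();print(o['ee_pos'],o['tcp_rot'],o['opening']);plan(o,.613,.0907,.119)
E
```

```text
[0.61360357 0.08976384 0.16810154] [ 178.23214807    0.42928816 -176.07596811] 0.034020418757077606
1 calls of [ 0.009 -0.005  0.491] turn total 0
```

servo_tool --rows '[{"offset":[0.01,0,0.3],"yaw":0,"claw":0.6},{"offset":[0.01,0,0.49],"yaw":0,"claw":0.6},{"offset":[0.01,0,0.49],"yaw":0,"claw":0.6},{"offset":[0.01,0,0.49],"yaw":0,"claw":1},{"offset":[0.01,0,0.49],"yaw":0,"claw":1},{"offset":[0.01,0,0.49],"yaw":0,"claw":1},{"offset":[0.01,0,0.49],"yaw":0,"claw":1},{"offset":[0.01,0,0.49],"yaw":0,"claw":1}]' --squeeze 30

```text
time: 23.48
ee_pos: [0.6123, 0.0906, 0.1172]
tcp_rot: [178.2, 0.3, -176.1]
wrist_force: [-2.0, -0.3, 6.3]
opening: 0.0129
grasp_force: 32.3
```

servo_tool --rows '[{"offset":[0,0,-0.3],"yaw":0,"claw":1},{"offset":[0,0,-0.6],"yaw":0,"claw":1},{"offset":[0,0,-0.6],"yaw":0,"claw":1},{"offset":[0,0,-0.6],"yaw":0,"claw":1}]'

```text
time: 23.98
ee_pos: [0.6117, 0.0887, 0.175]
tcp_rot: [178.3, 0.1, -176.1]
wrist_force: [-0.7, 0.3, -0.8]
opening: 0.0132
grasp_force: 31.3
```

```bash
python3 - <<'E'
from h import *
p,P=cloud('wrist','w3');np.savez('w3.npz',p=p,P=P)
o=get_obs();print(o['ee_pos'],o['tcp_rot'],o['opening']);plan(o,.425,.242,.18,180)
E
```

```text
[0.6114891  0.08863158 0.1744783 ] [ 1.78259940e+02  8.10991019e-02 -1.76123688e+02] 0.012820579920338086
2 calls of [ 0.878  0.829 -0.004] turn total 0.0215
```

View pics/w3.png

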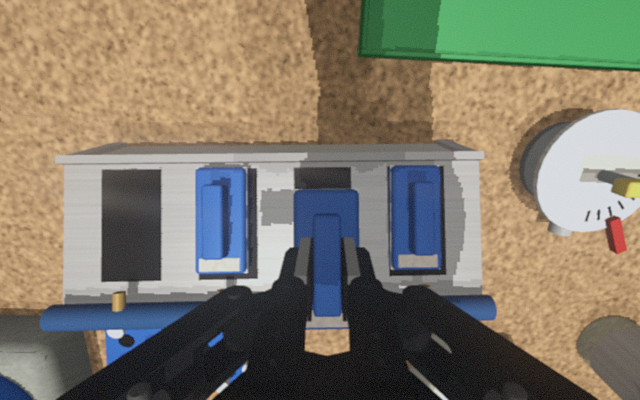

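Box held; both other blue boxes are untouched and bay0 is fully visible (102–161, 170–282).

servo_tool --rows '[{"offset":[0.4,0.4,0],"yaw":0,"claw":1},{"offset":[0.88,0.83,0],"yaw":0.022,"claw":1},{"offset":[0.88,0.83,0],"yaw":0.022,"claw":1},{"offset":[0.88,0.83,0],"yaw":0.022,"claw":1}]'

```text
time: 24.52
ee_pos: [0.5182, 0.1656, 0.1774]
tcp_rot: [178.3, 0.0, 180.0]
wrist_force: [0.1, -0.5, 0.5]
opening: 0.0129
grasp_force: 31.3
```

servo_tool --rows '[{"offset":[0.4,0.4,0],"yaw":0,"claw":1},{"offset":[0.88,0.83,0],"yaw":0,"claw":1},{"offset":[0.88,0.83,0.2],"yaw":0,"claw":1},{"offset":[0.88,0.83,0.5],"yaw":0,"claw":1},{"offset":[0.88,0.83,0.5],"yaw":0,"claw":1}]'

```text
time: 25.15
ee_pos: [0.4302, 0.2491, 0.128]
tcp_rot: [178.4, -0.2, 179.9]
wrist_force: [-0.3, -0.5, -0.6]
opening: 0.0127
grasp_force: 31.3
```

```bash
python3 - <<'E'
from h import *
o=get_obs();print(o['ee_pos'],o['tcp_rot'],o['opening'])
plan(o,.425,.242,.048)
f=np.load('w3.npz');p,P=f['p'],f['P']
g=P[175:270,62:100].reshape(-1,3);g=np.r_[g,P[175:275,365:386].reshape(-1,3)];g=g[np.isfinite(g[:,2])&(g[:,2]>.05)&(g[:,2]<.12)]
A=np.c_[g[:,:2],np.ones(len(g))];c=np.linalg.lstsq(A,g[:,2],rcond=None)[0];print('deck',c,np.degrees(np.arctan(c[0])))
for n,(u,v) in dict(TL=(103,170),TR=(161,170),BR=(161,282),BL=(102,282),b2L=(295,168),b2R=(351,168),b1R=(257,278),b3R=(445,274),b3R0=(445,166)).items():
    print(n,P[v-3:v+4,u-3:u+4].reshape(-1,3)[:,:].mean(0).round(4))
E
```

```text
[0.43015298 0.24911348 0.12803859] [ 1.78377854e+02 -1.70198971e-01  1.79882705e+02] 0.012730919347072902
1 calls of [ 0.049 -0.094  0.798] turn total 0
deck [ 0.36417353  0.02569838 -0.1525016 ] 20.01028493608504
TL [ 0.6009 -0.0773  0.0647]
TR [ 0.5983 -0.0344  0.0647]
BR [ 0.6772 -0.0287  0.0934]
BL [ 0.6794 -0.072   0.0932]
b2L [0.5906 0.0665 0.0647]
b2R [0.5881 0.1094 0.0645]
b1R [0.6706 0.0426 0.0929]
b3R [0.6601 0.1859 0.093 ]
b3R0 [0.5821 0.1824 0.0643]
```

servo_tool --rows '[{"offset":[0.05,-0.08,0.4],"yaw":0,"claw":1},{"offset":[0.05,-0.09,0.6],"yaw":0,"claw":1},{"offset":[0.05,-0.09,0.7],"yaw":0,"claw":1},{"offset":[0.05,-0.09,0.74],"yaw":0,"claw":1},{"offset":[0.05,-0.09,0.78],"yaw":0,"claw":1},{"offset":[0.05,-0.09,0.78],"yaw":0,"claw":1}]' --squeeze 20

```text
time: 25.9
ee_pos: [0.4279, 0.2438, 0.0549]
tcp_rot: [178.2, 0.3, 179.9]
wrist_force: [2.2, -3.3, 7.9]
opening: 0.0132
grasp_force: 33.3
```

servo_tool --rows '[{"offset":[0,0,0.04],"yaw":0,"claw":1},{"offset":[0,0,0.07],"yaw":0,"claw":1},{"offset":[0,0,0.07],"yaw":0,"claw":1},{"offset":[0,0,0.07],"yaw":0,"claw":1}]'

```text
time: 26.4
ee_pos: [0.4293, 0.2451, 0.0495]
tcp_rot: [178.0, 0.5, 179.9]
wrist_force: [5.6, -0.4, 13.2]
opening: 0.0124
grasp_force: 35.4
```

servo_tool --rows '[{"offset":[0,0,0.07],"yaw":0,"claw":0.6},{"offset":[0,0,0.07],"yaw":0,"claw":0.6},{"offset":[0,0,0.07],"yaw":0,"claw":0.6},{"offset":[0,0,0],"yaw":0,"claw":0.5},{"offset":[0,0,-0.5],"yaw":0,"claw":0.5},{"offset":[0,0,-1],"yaw":0,"claw":0.6},{"offset":[0,0,-1],"yaw":0,"claw":0.6},{"offset":[0,0,-1],"yaw":0,"claw":0.6}]'

```text
time: 27.4
ee_pos: [0.4254, 0.2405, 0.1447]
tcp_rot: [178.3, 0.0, 179.9]
wrist_force: [1.0, -0.3, -1.0]
opening: 0.034
grasp_force: 0.0
```

```bash
python3 - <<'E'
from h import *
COL['blue']=((98,90,50),(130,255,255))
p,P=cloud('wrist','w4')
for b in blobs(p,P,'blue',100,(.01,.05)):print(*b)
o=get_obs();print(o['ee_pos']);plan(o,.608,.1557,.168,-176)
p,P=cloud('top')
for b in blobs(p,P,'blue',60,(.01,.14),(.3,.66,-.2,.4)):print(*b)
E
sed -i 's/blue=((105,150,60),(125/blue=((98,90,50),(130/' h.py
```

```text
blue [329. 196.] 3171 ctr mm [435.7 246.8] size [75.1 35.5] ang 0.1 z [18.4 20.8 37.4]
[0.42507034 0.2403825  0.14398855]
2 calls of [-0.915 -0.418 -0.133] turn total -0.0227
blue [298. 190.] 286 ctr mm [624.6  17.5] size [68.6 38.4] ang 4.4 z [ 74.4  95.3 115.7]
blue [249. 193.] 302 ctr mm [618.1 160. ] size [76.4 40.1] ang 3.7 z [ 74.7  96.6 117.2]
blue [223. 249.] 68 ctr mm [455.2 244.1] size [36.9 27.3] ang -73.0 z [18.3 25.2 40. ]
blue [222. 265.] 64 ctr mm [408.6 246. ] size [35.  14.9] ang -89.8 z [12.1 21.6 36.9]
```

servo_tool --rows '[{"offset":[-0.4,-0.2,-0.2],"yaw":0,"claw":0.6},{"offset":[-0.91,-0.42,-0.2],"yaw":0,"claw":0.6},{"offset":[-0.91,-0.42,-0.2],"yaw":0,"claw":0.6}]'

```text
time: 27.88
ee_pos: [0.5181, 0.1964, 0.1615]
tcp_rot: [178.3, -0.1, 179.8]
wrist_force: [-0.3, 0.9, 0.4]
opening: 0.0339
grasp_force: 0.0
```

servo_tool --rows '[{"offset":[-0.4,-0.2,-0.07],"yaw":-0.02,"claw":0.6},{"offset":[-0.91,-0.42,-0.07],"yaw":-0.023,"claw":0.6},{"offset":[-0.91,-0.42,-0.07],"yaw":-0.023,"claw":0.6},{"offset":[-0.91,-0.42,-0.07],"yaw":-0.023,"claw":0.6},{"offset":[-0.91,-0.42,-0.07],"yaw":-0.023,"claw":0.6}]'

```text
time: 28.5
ee_pos: [0.6063, 0.1564, 0.1699]
tcp_rot: [178.2, 0.2, -175.9]
wrist_force: [-0.7, -0.7, 0.6]
opening: 0.0343
grasp_force: 0.0
```

```bash
python3 - <<'E'
from h import *
o=get_obs();print(o['ee_pos'],o['tcp_rot'],o['opening']);plan(o,.608,.1557,.1185)
E
```

```text
[0.60628619 0.15635222 0.16986565] [ 1.78245911e+02  1.57939012e-01 -1.75884833e+02] 0.03433978190922307
1 calls of [-0.015 -0.023  0.513] turn total 0
```

servo_tool --rows '[{"offset":[-0.015,-0.02,0.3],"yaw":0,"claw":0.6},{"offset":[-0.015,-0.023,0.51],"yaw":0,"claw":0.6},{"offset":[-0.015,-0.023,0.51],"yaw":0,"claw":0.6},{"offset":[-0.015,-0.023,0.51],"yaw":0,"claw":1},{"offset":[-0.015,-0.023,0.51],"yaw":0,"claw":1},{"offset":[-0.015,-0.023,0.51],"yaw":0,"claw":1},{"offset":[-0.015,-0.023,0.51],"yaw":0,"claw":1},{"offset":[-0.015,-0.023,0.51],"yaw":0,"claw":1}]' --squeeze 25

```text
time: 29.5
ee_pos: [0.6092, 0.1554, 0.1203]
tcp_rot: [178.2, 0.3, -175.9]
wrist_force: [-3.8, 2.3, 7.0]
opening: 0.0129
grasp_force: 28.4
```

servo_tool --rows '[{"offset":[0,0,-0.3],"yaw":0,"claw":1},{"offset":[0,0,-0.6],"yaw":0,"claw":1},{"offset":[0,0,-0.6],"yaw":0,"claw":1},{"offset":[0,0,-0.6],"yaw":0,"claw":1}]'

```text
time: 30.0
ee_pos: [0.609, 0.1531, 0.1781]
tcp_rot: [178.3, 0.2, -175.9]
wrist_force: [0.4, -0.5, -1.1]
opening: 0.0128
grasp_force: 27.4
```

servo_tool --rows '[{"offset":[0.4,0,0],"yaw":0.01,"claw":1},{"offset":[0.94,0.05,0],"yaw":0.023,"claw":1},{"offset":[0.94,0.05,0],"yaw":0.023,"claw":1},{"offset":[0.94,0.05,0],"yaw":0.023,"claw":1}]'

```text
time: 30.5
ee_pos: [0.5149, 0.1516, 0.178]
tcp_rot: [178.2, 0.0, 180.0]
wrist_force: [0.8, 0.2, -0.1]
opening: 0.0127
grasp_force: 27.4
```

```bash
python3 - <<'E'
from h import *
o=get_obs();print(o['ee_pos'],o['tcp_rot'],o['opening']);plan(o,.418,.177,.12)
E
```

```text
[0.51494471 0.15155606 0.17803939] [1.78249827e+02 4.74793958e-02 1.79951158e+02] 0.012739947439687932
1 calls of [0.97  0.236 0.587] turn total 0
```

servo_tool --rows '[{"offset":[0.5,0.1,0],"yaw":0,"claw":1},{"offset":[0.97,0.23,0.2],"yaw":0,"claw":1},{"offset":[0.97,0.23,0.59],"yaw":0,"claw":1},{"offset":[0.97,0.23,0.59],"yaw":0,"claw":1},{"offset":[0.97,0.23,0.59],"yaw":0,"claw":1}]'

```text
time: 31.12
ee_pos: [0.419, 0.1765, 0.1211]
tcp_rot: [178.2, 0.1, 179.9]
wrist_force: [-0.6, 0.1, -1.2]
opening: 0.0131
grasp_force: 27.4
```

servo_tool --rows '[{"offset":[0,0,0.4],"yaw":0,"claw":1},{"offset":[0,0,0.6],"yaw":0,"claw":1},{"offset":[0,0,0.66],"yaw":0,"claw":1},{"offset":[0,0,0.7],"yaw":0,"claw":1},{"offset":[0,0,0.74],"yaw":0,"claw":1},{"offset":[0,0,0.77],"yaw":0,"claw":1},{"offset":[0,0,0.77],"yaw":0,"claw":1}]'

```text
time: 32.0
ee_pos: [0.4221, 0.1798, 0.0472]
tcp_rot: [178.1, 0.5, 179.9]
wrist_force: [4.3, 1.7, 11.0]
opening: 0.0132
grasp_force: 32.3
```

servo_tool --rows '[{"offset":[0,0,0],"yaw":0,"claw":0.6},{"offset":[0,0,0],"yaw":0,"claw":0.6},{"offset":[0,0,0],"yaw":0,"claw":0.6},{"offset":[0,0,-0.1],"yaw":0,"claw":0.5},{"offset":[0,0,-0.5],"yaw":0,"claw":0.5},{"offset":[0,0,-1],"yaw":0,"claw":0.6},{"offset":[0,0,-1],"yaw":0,"claw":0.6},{"offset":[0,0,-1],"yaw":0,"claw":0.6}]'

```text
time: 33.0
ee_pos: [0.4179, 0.1757, 0.1431]
tcp_rot: [178.2, 0.0, 179.9]
wrist_force: [0.5, 0.5, -1.1]
opening: 0.0343
grasp_force: 0.0
```

```bash
python3 - <<'E'
from h import *
p,P=cloud('wrist','w5')
for b in blobs(p,P,'blue',100,(.01,.05)):print(*b)
o=get_obs();print(o['ee_pos']);plan(o,.614,.0155,.168,-176)
p,P=cloud('top')
for b in blobs(p,P,'blue',60,(.01,.14),(.3,.66,-.2,.4)):print(*b)
E
```

```text
blue [328. 193.] 3233 ctr mm [425.5 181.2] size [74.9 35.3] ang 0.0 z [18.4 20.7 37.3]
blue [405. 204.] 3100 ctr mm [435.1 246.3] size [74.1 35.6] ang 0.1 z [18.3 20.9 37.2]
[0.41758364 0.17559028 0.14238252]
2 calls of [-0.983 -0.795 -0.152] turn total -0.0227
blue [298. 190.] 287 ctr mm [625.5  17.5] size [70.7 38.4] ang 4.5 z [ 72.7  94.7 115.5]
```

Two blues are flat in the tray. Third one next.

servo_tool --rows '[{"offset":[-0.4,-0.3,-0.2],"yaw":0,"claw":0.6},{"offset":[-0.98,-0.8,-0.2],"yaw":0,"claw":0.6},{"offset":[-0.98,-0.8,-0.2],"yaw":0,"claw":0.6}]'

```text
time: 33.48
ee_pos: [0.5171, 0.0929, 0.159]
tcp_rot: [178.3, -0.1, 179.8]
wrist_force: [-0.8, -0.0, -0.3]
opening: 0.0341
grasp_force: 0.0
```

servo_tool --rows '[{"offset":[-0.4,-0.3,-0.1],"yaw":-0.02,"claw":0.6},{"offset":[-0.98,-0.8,-0.1],"yaw":-0.023,"claw":0.6},{"offset":[-0.98,-0.8,-0.1],"yaw":-0.023,"claw":0.6},{"offset":[-0.98,-0.8,-0.1],"yaw":-0.023,"claw":0.6},{"offset":[-0.98,-0.8,-0.1],"yaw":-0.023,"claw":0.6}]'

```text
time: 34.1
ee_pos: [0.6127, 0.0157, 0.1682]
tcp_rot: [178.2, 0.1, -175.9]
wrist_force: [0.7, 0.4, -0.0]
opening: 0.0343
grasp_force: 0.0
```

```bash
python3 - <<'E'
from h import *
o=get_obs();print(o['ee_pos'],o['tcp_rot'],o['opening']);plan(o,.614,.0155,.1185)
E
```

```text
[0.61270915 0.01566348 0.16822665] [ 1.78237218e+02  1.17775570e-01 -1.75886861e+02] 0.03430391211151164
1 calls of [-0.012 -0.018  0.497] turn total 0
```

servo_tool --rows '[{"offset":[-0.012,-0.02,0.3],"yaw":0,"claw":0.6},{"offset":[-0.012,-0.018,0.5],"yaw":0,"claw":0.6},{"offset":[-0.012,-0.018,0.5],"yaw":0,"claw":0.6},{"offset":[-0.012,-0.018,0.5],"yaw":0,"claw":1},{"offset":[-0.012,-0.018,0.5],"yaw":0,"claw":1},{"offset":[-0.012,-0.018,0.5],"yaw":0,"claw":1},{"offset":[-0.012,-0.018,0.5],"yaw":0,"claw":1},{"offset":[-0.012,-0.018,0.5],"yaw":0,"claw":1}]' --squeeze 25

```text
time: 35.1
ee_pos: [0.6153, 0.0149, 0.12]
tcp_rot: [178.2, 0.3, -175.9]
wrist_force: [-4.1, 2.5, 7.0]
opening: 0.013
grasp_force: 28.4
```

servo_tool --rows '[{"offset":[0,0,-0.3],"yaw":0,"claw":1},{"offset":[0,0,-0.6],"yaw":0,"claw":1},{"offset":[0,0,-0.6],"yaw":0,"claw":1},{"offset":[0,0,-0.6],"yaw":0,"claw":1}]'

```text
time: 35.6
ee_pos: [0.615, 0.0125, 0.1778]
tcp_rot: [178.3, 0.2, -175.9]
wrist_force: [0.2, -0.2, -1.0]
opening: 0.0131
grasp_force: 27.6
```

servo_tool --rows '[{"offset":[0.3,0.4,0],"yaw":0.01,"claw":1},{"offset":[0.7,0.92,0],"yaw":0.023,"claw":1},{"offset":[0.7,0.92,0],"yaw":0.023,"claw":1},{"offset":[0.7,0.92,0],"yaw":0.023,"claw":1}]'

```text
time: 36.1
ee_pos: [0.5385, 0.0995, 0.1803]
tcp_rot: [178.3, 0.0, 180.0]
wrist_force: [0.8, -0.5, 0.1]
opening: 0.0129
grasp_force: 27.6
```

```bash
python3 - <<'E'
from h import *
o=get_obs();print(o['ee_pos'],o['tcp_rot'],o['opening']);plan(o,.418,.312,.12)
p,P=cloud('side','s5')
E
```

```text
[0.53847605 0.09951045 0.1802511 ] [1.78265865e+02 1.42815107e-02 1.79985664e+02] 0.012907933952354816
3 calls of [0.402 0.702 0.222] turn total 0
```

servo_tool --rows '[{"offset":[0.2,0.4,0],"yaw":0,"claw":1},{"offset":[0.4,0.7,0],"yaw":0,"claw":1},{"offset":[0.4,0.7,0],"yaw":0,"claw":1}]'

```text
time: 36.52
ee_pos: [0.4987, 0.17, 0.1826]
tcp_rot: [178.3, 0.0, 180.0]
wrist_force: [-0.4, -0.4, 0.2]
opening: 0.0131
grasp_force: 27.6
```

servo_tool --rows '[{"offset":[0.2,0.4,0],"yaw":0,"claw":1},{"offset":[0.4,0.7,0],"yaw":0,"claw":1},{"offset":[0.4,0.7,0],"yaw":0,"claw":1}]'

```text
time: 36.9
ee_pos: [0.459, 0.2399, 0.1848]
tcp_rot: [178.3, 0.0, 180.0]
wrist_force: [0.9, 0.0, -1.0]
opening: 0.0134
grasp_force: 27.6
```

servo_tool --rows '[{"offset":[0.2,0.4,0],"yaw":0,"claw":1},{"offset":[0.4,0.7,0.2],"yaw":0,"claw":1},{"offset":[0.4,0.7,0.66],"yaw":0,"claw":1},{"offset":[0.4,0.7,0.66],"yaw":0,"claw":1},{"offset":[0.4,0.7,0.66],"yaw":0,"claw":1}]'

```text
time: 37.52
ee_pos: [0.4203, 0.3108, 0.1225]
tcp_rot: [178.2, 0.1, 179.8]
wrist_force: [0.1, -0.2, -0.4]
opening: 0.0133
grasp_force: 27.6
```

servo_tool --rows '[{"offset":[0,0,0.4],"yaw":0,"claw":1},{"offset":[0,0,0.6],"yaw":0,"claw":1},{"offset":[0,0,0.66],"yaw":0,"claw":1},{"offset":[0,0,0.7],"yaw":0,"claw":1},{"offset":[0,0,0.74],"yaw":0,"claw":1},{"offset":[0,0,0.77],"yaw":0,"claw":1},{"offset":[0,0,0.77],"yaw":0,"claw":1}]'

```text
time: 38.4
ee_pos: [0.4238, 0.3153, 0.05]
tcp_rot: [177.9, 0.6, 179.8]
wrist_force: [6.8, -1.1, 14.4]
opening: 0.0133
grasp_force: 33.5
```

servo_tool --rows '[{"offset":[0,0,0],"yaw":0,"claw":0.6},{"offset":[0,0,0],"yaw":0,"claw":0.6},{"offset":[0,0,0],"yaw":0,"claw":0.6},{"offset":[0,0,-0.1],"yaw":0,"claw":0.5},{"offset":[0,0,-0.5],"yaw":0,"claw":0.5},{"offset":[0,0,-1],"yaw":0,"claw":0.6},{"offset":[0,0,-1],"yaw":0,"claw":0.6},{"offset":[0,0,-1],"yaw":0,"claw":0.6}]'

```text
time: 39.4
ee_pos: [0.4189, 0.3108, 0.1442]
tcp_rot: [178.2, 0.0, 179.9]
wrist_force: [-1.3, -0.2, 0.4]
opening: 0.034
grasp_force: 0.0
```

```bash
python3 - <<'E'
from h import *
p,P=cloud('wrist','w6')
for b in blobs(p,P,'blue',100,(.01,.05)):print(*b)
o=get_obs();print(o['ee_pos']);plan(o,.41,-.19,.2)
for n in('top','side'):
    p,P=cloud(n)
    for c in('yellow','blue'):
        for b in blobs(p,P,c,60,(.004,.14),(.3,.66,-.4,.4)):print(*b)
E
```

```text
blue [166. 194.] 3486 ctr mm [425.5 181.7] size [75.2 35.8] ang -0.7 z [17.7 21.2 37.4]
blue [328. 200.] 3153 ctr mm [432.6 316.4] size [75.  35.4] ang 0.8 z [18.2 20.8 37.3]
blue [246. 204.] 3249 ctr mm [435.5 247. ] size [75.  35.4] ang 0.3 z [18.  20.9 37.4]
[0.41863737 0.31053697 0.14341957]
5 calls of [ 0.016 -0.997 -0.143] turn total 0
yellow [183. 203.] 127 ctr mm [582.6 348.6] size [87.9 10.2] ang -88.2 z [74.8 93.8 98.3]
yellow [376. 223.] 256 ctr mm [ 534.4 -216.5] size [65.3 35.5] ang -8.2 z [10.6 17.7 35.7]
yellow [367. 257.] 270 ctr mm [ 435.9 -187.8] size [74.3 35.6] ang 2.1 z [11.8 17.8 35.6]
yellow [410. 256.] 270 ctr mm [ 440.8 -315.7] size [73.6 36.5] ang 12.5 z [10.3 18.  35.4]
blue [222. 257.] 275 ctr mm [435.8 248.9] size [74.9 40.5] ang 1.5 z [15.1 22.6 39.5]
blue [200. 250.] 94 ctr mm [452.6 315.5] size [34.2 32.9] ang -87.4 z [17.7 23.  40.1]
blue [244. 260.] 265 ctr mm [425.3 181.3] size [71.9 36.4] ang -0.8 z [15.3 22.5 40.3]
blue [200. 266.] 60 ctr mm [411.2 315.6] size [35.  26.9] ang -88.6 z [10.9 21.  27. ]
yellow [251. 273.] 382 ctr mm [ 434.6 -193.8] size [69.6 54.3] ang 21.2 z [ 5.4 16.8 32.8]
yellow [294. 275.] 392 ctr mm [ 540.9 -221.7] size [74.8 40.1] ang -8.7 z [ 6.4 16.9 33.8]
yellow [259. 314.] 453 ctr mm [ 442.1 -319.1] size [74.3 37. ] ang 12.4 z [ 6.3 17.  33.4]
blue [234. 171.] 729 ctr mm [436.5 262.5] size [215.6  78.3] ang 86.6 z [ 5.9 20.1 37.4]
```

servo_tool --rows '[{"offset":[-0.05,-0.4,-0.21],"yaw":0,"claw":0.6},{"offset":[-0.05,-0.89,-0.21],"yaw":0,"claw":0.6},{"offset":[-0.05,-0.89,-0.21],"yaw":0,"claw":0.6}]'

```text
time: 39.92
ee_pos: [0.4236, 0.2189, 0.1619]
tcp_rot: [178.3, -0.0, 179.8]
wrist_force: [1.1, 0.6, 0.1]
opening: 0.0344
grasp_force: 0.0
```

servo_tool --rows '[{"offset":[-0.05,-0.4,-0.21],"yaw":0,"claw":0.6},{"offset":[-0.05,-0.89,-0.21],"yaw":0,"claw":0.6},{"offset":[-0.05,-0.89,-0.21],"yaw":0,"claw":0.6}]'

```text
time: 40.3
ee_pos: [0.4287, 0.1298, 0.1802]
tcp_rot: [178.3, -0.0, 179.7]
wrist_force: [0.6, 0.5, 0.3]
opening: 0.034
grasp_force: 0.0
```

servo_tool --rows '[{"offset":[-0.05,-0.4,-0.21],"yaw":0,"claw":0.6},{"offset":[-0.05,-0.89,-0.21],"yaw":0,"claw":0.6},{"offset":[-0.05,-0.89,-0.21],"yaw":0,"claw":0.6}]'

```text
time: 40.67
ee_pos: [0.4337, 0.0407, 0.1985]
tcp_rot: [178.3, -0.0, 179.8]
wrist_force: [0.5, 0.1, 0.8]
opening: 0.0343
grasp_force: 0.0
```

servo_tool --rows '[{"offset":[-0.05,-0.4,-0.21],"yaw":0,"claw":0.6},{"offset":[-0.05,-0.89,-0.21],"yaw":0,"claw":0.6},{"offset":[-0.05,-0.89,-0.21],"yaw":0,"claw":0.6}]'

```text
time: 41.05
ee_pos: [0.4388, -0.0485, 0.2166]
tcp_rot: [178.2, -0.0, 179.8]
wrist_force: [0.1, 0.7, 0.6]
opening: 0.0338
grasp_force: 0.0
```

servo_tool --rows '[{"offset":[-0.05,-0.4,-0.21],"yaw":0,"claw":0.6},{"offset":[-0.05,-0.89,-0.21],"yaw":0,"claw":0.6},{"offset":[-0.05,-0.89,-0.21],"yaw":0,"claw":0.6}]'

```text
time: 41.42
ee_pos: [0.4439, -0.1377, 0.2347]
tcp_rot: [178.2, -0.0, 179.8]
wrist_force: [-0.7, 0.9, 0.2]
opening: 0.0343
grasp_force: 0.0
```

servo_tool --rows '[{"offset":[-0.05,-0.4,-0.21],"yaw":0,"claw":0.6},{"offset":[-0.05,-0.89,-0.21],"yaw":0,"claw":0.6},{"offset":[-0.05,-0.89,-0.21],"yaw":0,"claw":0.6},{"offset":[-0.05,-0.89,-0.21],"yaw":0,"claw":0.6}]'

```text
time: 41.92
ee_pos: [0.4487, -0.2252, 0.2534]
tcp_rot: [178.2, -0.0, 180.0]
wrist_force: [-0.5, 0.2, 0.7]
opening: 0.0342
grasp_force: 0.0
```

```bash
cat >> h.py <<'E'
def yel(save=None):
    p,P=cloud('wrist',save);o=get_obs();print('tcp',np.round(o['ee_pos'],4),np.round(o['tcp_rot'],1))
    for b in blobs(p,P,'yellow',150,(.004,.05)):print(*b)
    for b in blobs(p,P,'yellow',60,(.027,.05)):print('RIB',*b)
    return o
E
python3 - <<'E'
from h import *
yel('w7')
E
```

```text
tcp [ 0.4487 -0.2251  0.2536] [ 178.2    0.  -180. ]
yellow [351. 144.] 1266 ctr mm [ 431.6 -189.6] size [66.2 34.1] ang 2.2 z [14.8 16.9 33.4]
yellow [246. 142.] 200 ctr mm [ 440.3 -316.1] size [73.8 35. ] ang 12.8 z [13.6 15.5 17.4]
yellow [242. 149.] 193 ctr mm [ 438.2 -311. ] size [53.5 19.9] ang 32.8 z [15.4 28.9 33.1]
yellow [327. 229.] 867 ctr mm [ 537.4 -218.3] size [72.6 35.4] ang -8.2 z [14.5 16.8 33.5]
RIB yellow [353. 151.] 411 ctr mm [ 435.5 -189.4] size [48.5 13.6] ang 1.8 z [30.6 32.3 33.8]
RIB yellow [241. 152.] 101 ctr mm [ 438.  -311.9] size [48.7 12.3] ang 24.9 z [28.2 31.4 33.1]
RIB yellow [326. 235.] 296 ctr mm [ 538.2 -218.7] size [48.3 14.1] ang -8.5 z [29.4 32.2 33.7]
```

View pics/w7.png

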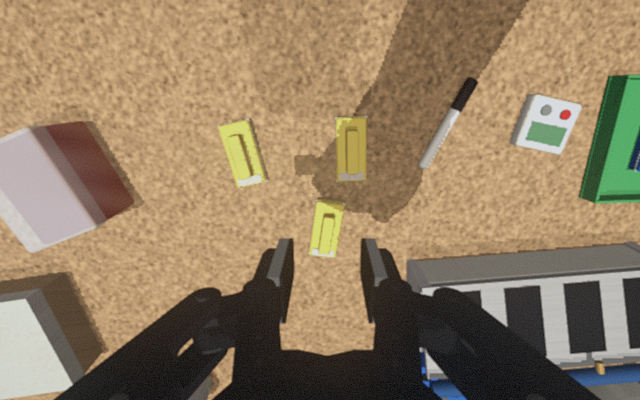

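Three yellows at (351,148), (240,153) and (327,229), one of them already knocked about 30 mm. All bays are empty. Pick the nearest.

```bash
python3 - <<'E'
from h import *
o=get_obs();plan(o,.4355,-.1894,.10,-178.2);plan(o,.4355,-.1894,.0425,-178.2)
E
```

```text
2 calls of [0.066 0.154 0.773] turn total -0.0099
3 calls of [0.044 0.097 0.707] turn total -0.0099
```

servo_tool --rows '[{"offset":[0.13,0.31,0.3],"yaw":-0.01,"claw":0.6},{"offset":[0.13,0.31,0.8],"yaw":-0.01,"claw":0.6},{"offset":[0.13,0.31,0.8],"yaw":-0.01,"claw":0.6}]'

```text
time: 42.35
ee_pos: [0.4338, -0.1911, 0.172]
tcp_rot: [178.1, -0.2, -178.2]
wrist_force: [0.9, 0.8, 1.2]
opening: 0.0341
grasp_force: 0.0
```

servo_tool --rows '[{"offset":[0,0,0.4],"yaw":0,"claw":0.6},{"offset":[0,0,0.75],"yaw":0,"claw":0.6},{"offset":[0,0,0.75],"yaw":0,"claw":0.6},{"offset":[0,0,0.75],"yaw":0,"claw":0.6}]'

```text
time: 42.85
ee_pos: [0.4365, -0.1914, 0.1025]
tcp_rot: [178.3, 0.2, -178.3]
wrist_force: [0.2, -0.8, 0.6]
opening: 0.0342
grasp_force: 0.0
```

```bash
python3 - <<'E'
from h import *
o=get_obs();print(o['ee_pos'],o['tcp_rot']);plan(o,.4355,-.1894,.0425,-178.2)
E
```

```text
[ 0.43649174 -0.19136787  0.10250702] [ 178.31277233    0.23737999 -178.26165134]
1 calls of [0.012 0.002 0.6  ] turn total -0.0003
```

servo_tool --rows '[{"offset":[0,0,0.3],"yaw":0,"claw":0.6},{"offset":[0,0,0.59],"yaw":0,"claw":0.6},{"offset":[0,0,0.59],"yaw":0,"claw":0.6},{"offset":[0,0,0.59],"yaw":0,"claw":1},{"offset":[0,0,0.59],"yaw":0,"claw":1},{"offset":[0,0,0.59],"yaw":0,"claw":1},{"offset":[0,0,0.59],"yaw":0,"claw":1},{"offset":[0,0,0.59],"yaw":0,"claw":1}]' --squeeze 25

```text
time: 43.85
ee_pos: [0.4366, -0.1899, 0.0433]
tcp_rot: [178.3, 0.3, -178.3]
wrist_force: [-1.4, 1.1, 6.9]
opening: 0.0131
grasp_force: 27.5
```

servo_tool --rows '[{"offset":[0,0,-0.5],"yaw":0,"claw":1},{"offset":[0,0,-1],"yaw":-0.01,"claw":1},{"offset":[0,0,-1],"yaw":-0.012,"claw":1},{"offset":[0,0,-1],"yaw":-0.012,"claw":1}]'

```text
time: 44.35
ee_pos: [0.4355, -0.1925, 0.1412]
tcp_rot: [178.3, 0.2, -176.1]
wrist_force: [-0.2, 0.8, -0.4]
opening: 0.0129
grasp_force: 26.4
```

```bash
python3 - <<'E'
from h import *
o=get_obs();print(o['ee_pos'],o['tcp_rot'],o['opening']);plan(o,.620,.0915,.18,-176)
E
```

```text
[ 0.43549545 -0.19249797  0.1412096 ] [ 178.27813259    0.21122535 -176.13377378] 0.012923339239213662
3 calls of [-0.678  0.906 -0.1  ] turn total -0.0007
```

servo_tool --rows '[{"offset":[-0.3,0.4,-0.3],"yaw":0,"claw":1},{"offset":[-0.68,0.9,-0.3],"yaw":0,"claw":1},{"offset":[-0.68,0.9,-0.3],"yaw":0,"claw":1}]'

```text
time: 44.72
ee_pos: [0.4981, -0.0959, 0.1726]
tcp_rot: [178.2, 0.1, -175.9]
wrist_force: [-0.3, -0.5, -1.5]
opening: 0.0133
grasp_force: 26.4
```

servo_tool --rows '[{"offset":[-0.3,0.4,0],"yaw":0,"claw":1},{"offset":[-0.68,0.9,0],"yaw":0,"claw":1},{"offset":[-0.68,0.9,0],"yaw":0,"claw":1}]'

```text
time: 45.1
ee_pos: [0.5594, -0.0022, 0.1748]
tcp_rot: [178.2, 0.0, -175.9]
wrist_force: [-1.3, -0.5, -1.1]
opening: 0.0134
grasp_force: 26.4
```

servo_tool --rows '[{"offset":[-0.3,0.4,0],"yaw":0,"claw":1},{"offset":[-0.67,0.9,0],"yaw":0,"claw":1},{"offset":[-0.67,0.9,0],"yaw":0,"claw":1},{"offset":[-0.67,0.9,0],"yaw":0,"claw":1},{"offset":[-0.67,0.9,0],"yaw":0,"claw":1}]'

```text
time: 45.72
ee_pos: [0.619, 0.0881, 0.1797]
tcp_rot: [178.3, 0.1, -176.2]
wrist_force: [0.1, -0.5, -0.1]
opening: 0.0128
grasp_force: 26.4
```

```bash
python3 - <<'E'
from h import *
p,P=cloud('wrist','w8')
o=get_obs();print(o['ee_pos'],o['tcp_rot'],o['opening']);plan(o,.620,.0907,.118,-176)
E
```

```text
[0.61907033 0.08826754 0.17989816] [ 1.78260904e+02  1.65734876e-01 -1.76212911e+02] 0.01342967825911876
1 calls of [-0.009  0.005  0.619] turn total -0.0012
```

View pics/w8.png

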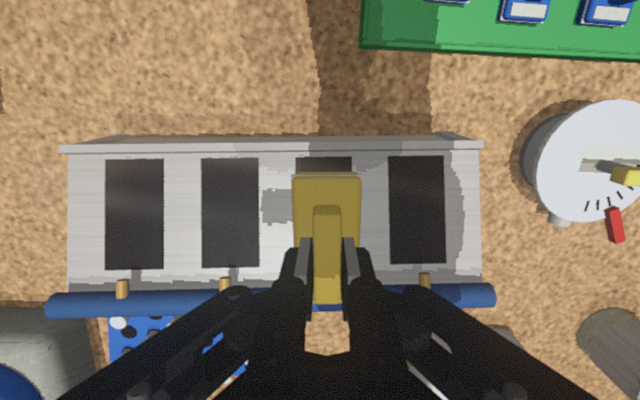

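The yellow box is held level over bay 2; all bays are clear.

servo_tool --rows '[{"offset":[-0.01,0,0.3],"yaw":0,"claw":1},{"offset":[-0.01,0,0.42],"yaw":0,"claw":1},{"offset":[-0.01,0,0.47],"yaw":0,"claw":1},{"offset":[-0.01,0,0.51],"yaw":0,"claw":1},{"offset":[-0.01,0,0.55],"yaw":0,"claw":1},{"offset":[-0.01,0,0.59],"yaw":0,"claw":1},{"offset":[-0.01,0,0.62],"yaw":0,"claw":1},{"offset":[-0.01,0,0.62],"yaw":0,"claw":1}]'

```text
time: 46.78
ee_pos: [0.62, 0.0914, 0.1201]
tcp_rot: [178.3, 0.2, -176.1]
wrist_force: [-10.1, -0.8, 10.3]
opening: 0.0134
grasp_force: 36.5
```

servo_tool --rows '[{"offset":[0,0,0],"yaw":0,"claw":0.7},{"offset":[0,0,0],"yaw":0,"claw":0.6},{"offset":[0,0,0],"yaw":0,"claw":0.6},{"offset":[0,0,-0.1],"yaw":0,"claw":0.6},{"offset":[0,0,-0.5],"yaw":0,"claw":0.6},{"offset":[0,0,-0.8],"yaw":0,"claw":0.6},{"offset":[0,0,-0.8],"yaw":0,"claw":0.6},{"offset":[0,0,-0.8],"yaw":0,"claw":0.6}]'

```text
time: 47.78
ee_pos: [0.6205, 0.0892, 0.1972]
tcp_rot: [178.3, 0.1, -176.1]
wrist_force: [-0.2, -0.4, -0.5]
opening: 0.0339
grasp_force: 0.0
```

```bash
cat >> h.py <<'E'
def deckpose(p,P,n):
    "pose of the yellow box in bay n, in the bay's axes (mm), from its lid and rib tops"
    c=np.array([.6390-.0051*n,-.0531+.0719*n,.0785]);a=math.radians(4.0);s=math.radians(20)
    M=np.array([[math.cos(s)*math.cos(a),math.cos(s)*math.sin(a),math.sin(s)],[-math.sin(a),math.cos(a),0],[-math.sin(s)*math.cos(a),-math.sin(s)*math.sin(a),math.cos(s)]])
    H=hsv(p);Q=((P-c)@M.T);m=(H[...,0]>20)&(H[...,0]<38)&(H[...,1]>90)&(np.abs(Q[...,0])<.07)&(np.abs(Q[...,1])<.035)&(Q[...,2]>.005)&(Q[...,2]<.06)
    X=Q[m]*1000
    if len(X)<50:print('bay',n,'no box');return
    for nm,z0,z1 in(('lid',9,21),('rib',27,40)):
        L=X[(X[:,2]>z0)&(X[:,2]<z1)]
        if len(L)<20:continue
        A=np.c_[L[:,:2],np.ones(len(L))];f=np.linalg.lstsq(A,L[:,2],rcond=None)[0]
        print('bay',n,nm,len(L),'x',np.percentile(L[:,0],[1,99]).round(1),'y',np.percentile(L[:,1],[1,99]).round(1),'z',np.median(L[:,2]).round(1),'slope deg',np.degrees(np.arctan(f[:2])).round(1),cv2.minAreaRect(L[:,:2].astype(np.float32)))
E
python3 - <<'E'
from h import *
for n in('wrist','top'):
    p,P=cloud(n,n+'9');deckpose(p,P,2)
o=get_obs();print(o['ee_pos'],o['tcp_rot']);plan(o,.5382,-.2187,.17,171.5)
for b in blobs(p,P,'yellow',60,(.004,.05),(.3,.66,-.4,0)):print(*b)
E
```

```text
bay 2 lid 2662 x [-43.7  30.9] y [-15.2  19.9] z 16.0 slope deg [-0. -0.] ((4.36199951171875, 2.1732044219970703), (36.53369140625, 97.02625274658203), 89.52432250976562)
bay 2 rib 1296 x [-30.4  18.6] y [-4.3  9.1] z 32.2 slope deg [ 0.  -1.1] ((-5.874776840209961, 2.3868422508239746), (13.176179885864258, 49.55751419067383), 89.31657409667969)
bay 2 no box
[0.62013782 0.08916168 0.19641271] [ 1.78259976e+02  5.80579656e-02 -1.76115222e+02]
4 calls of [ 0.257 -0.756  0.043] turn total 0.0688
yellow [376. 223.] 261 ctr mm [ 538.6 -217.2] size [74.1 35.7] ang -8.1 z [10.3 17.7 36. ]
yellow [410. 256.] 271 ctr mm [ 440.5 -315.5] size [73.5 36.1] ang 11.7 z [11.2 18.3 35.3]
```

Flat in bay 2 at x −6, y +2 mm. Next box.

servo_tool --rows '[{"offset":[0.1,-0.4,0],"yaw":0,"claw":0.6},{"offset":[0.26,-0.76,0],"yaw":0,"claw":0.6},{"offset":[0.26,-0.76,0],"yaw":0,"claw":0.6}]'

```text
time: 48.25
ee_pos: [0.5988, 0.0096, 0.1944]
tcp_rot: [178.3, 0.1, -176.3]
wrist_force: [1.1, 0.7, -0.6]
opening: 0.0338
grasp_force: 0.0
```

servo_tool --rows '[{"offset":[0.1,-0.4,0],"yaw":0,"claw":0.6},{"offset":[0.26,-0.76,0],"yaw":0,"claw":0.6},{"offset":[0.26,-0.76,0],"yaw":0,"claw":0.6}]'

```text
time: 48.62
ee_pos: [0.5783, -0.0673, 0.1922]
tcp_rot: [178.2, 0.1, -176.3]
wrist_force: [0.0, 0.6, -0.0]
opening: 0.0345
grasp_force: 0.0
```

servo_tool --rows '[{"offset":[0.1,-0.4,0],"yaw":0,"claw":0.6},{"offset":[0.26,-0.76,0],"yaw":0,"claw":0.6},{"offset":[0.26,-0.76,0],"yaw":0,"claw":0.6}]'

```text
time: 49.0
ee_pos: [0.5578, -0.1444, 0.1898]
tcp_rot: [178.2, 0.1, -176.2]
wrist_force: [-0.3, 0.3, 0.1]
opening: 0.0342
grasp_force: 0.0
```

servo_tool --rows '[{"offset":[0.1,-0.4,0],"yaw":0.04,"claw":0.6},{"offset":[0.25,-0.75,0.2],"yaw":0.069,"claw":0.6},{"offset":[0.25,-0.75,0.4],"yaw":0.069,"claw":0.6},{"offset":[0.25,-0.75,0.7],"yaw":0.069,"claw":0.6},{"offset":[0.25,-0.75,0.7],"yaw":0.069,"claw":0.6},{"offset":[0.25,-0.75,0.7],"yaw":0.069,"claw":0.6}]'

```text
time: 49.75
ee_pos: [0.539, -0.2171, 0.1191]
tcp_rot: [178.3, -0.2, 171.5]
wrist_force: [0.4, -0.4, -0.4]
opening: 0.0342
grasp_force: 0.0
```

```bash
python3 - <<'E'
from h import *
o=yel();print(o['opening']);plan(o,.5382,-.2187,.0425,171.5)
E
```

```text
tcp [ 0.5392 -0.2173  0.1195] [ 1.783e+02 -1.000e-01  1.715e+02]
yellow [150.  76.] 3102 ctr mm [ 440.9 -316. ] size [75.3 35.8] ang 12.4 z [14.  17.2 33.3]
yellow [319. 201.] 2436 ctr mm [ 538.4 -218.1] size [73.  34.8] ang -7.9 z [15.1 16.8 33.4]
RIB yellow [141.  80.] 1035 ctr mm [ 440.9 -315.9] size [50.3 14.8] ang 11.8 z [27.4 31.9 33.7]
RIB yellow [321. 211.] 841 ctr mm [ 540.7 -218.7] size [44.4 13.9] ang -9.4 z [30.6 32.3 33.6]
0.03395807376773174
1 calls of [ 0.006 -0.038  0.769] turn total 0.0001
```

servo_tool --rows '[{"offset":[0,-0.035,0.4],"yaw":0,"claw":0.6},{"offset":[0,-0.035,0.77],"yaw":0,"claw":0.6},{"offset":[0,-0.035,0.77],"yaw":0,"claw":0.6},{"offset":[0,-0.035,0.77],"yaw":0,"claw":1},{"offset":[0,-0.035,0.77],"yaw":0,"claw":1},{"offset":[0,-0.035,0.77],"yaw":0,"claw":1},{"offset":[0,-0.035,0.77],"yaw":0,"claw":1},{"offset":[0,-0.035,0.77],"yaw":0,"claw":1}]'

```text
time: 50.8
ee_pos: [0.5387, -0.2191, 0.0431]
tcp_rot: [178.3, -0.1, 171.5]
wrist_force: [-1.0, 1.2, 7.1]
opening: 0.0131
grasp_force: 26.7
```

servo_tool --rows '[{"offset":[0,0,-0.5],"yaw":0,"claw":1},{"offset":[0,0,-1],"yaw":-0.03,"claw":1},{"offset":[0,0,-1],"yaw":-0.069,"claw":1},{"offset":[0,0,-1],"yaw":-0.069,"claw":1},{"offset":[0,0,-1],"yaw":-0.069,"claw":1}]'

```text
time: 51.42
ee_pos: [0.5375, -0.2218, 0.1405]
tcp_rot: [178.2, 0.1, -176.3]
wrist_force: [-0.8, -0.0, -0.3]
opening: 0.0132
grasp_force: 25.6
```

```bash
python3 - <<'E'
from h import *
o=get_obs();print(o['ee_pos'],o['tcp_rot'],o['opening']);plan(o,.630,-.0531,.18,-176)
E
```

```text
[ 0.5375005  -0.22182601  0.14049781] [ 1.78225291e+02  1.05523336e-01 -1.76269723e+02] 0.013183925911434902
2 calls of [-0.517  0.817 -0.171] turn total -0.0015
```

servo_tool --rows '[{"offset":[0,0,-0.3],"yaw":0,"claw":1},{"offset":[-0.3,0.4,-0.34],"yaw":0,"claw":1},{"offset":[-0.52,0.82,-0.34],"yaw":0,"claw":1},{"offset":[-0.52,0.82,-0.34],"yaw":0,"claw":1}]'

```text
time: 51.92
ee_pos: [0.5848, -0.1351, 0.1768]
tcp_rot: [178.2, 0.1, -176.0]
wrist_force: [0.2, -0.3, -1.0]
opening: 0.013
grasp_force: 25.6
```

servo_tool --rows '[{"offset":[-0.3,0.4,0],"yaw":-0.001,"claw":1},{"offset":[-0.52,0.82,0],"yaw":-0.001,"claw":1},{"offset":[-0.52,0.82,0],"yaw":-0.001,"claw":1},{"offset":[-0.52,0.82,0],"yaw":-0.001,"claw":1},{"offset":[-0.52,0.82,0],"yaw":-0.001,"claw":1}]'

```text
time: 52.55
ee_pos: [0.63, -0.0536, 0.1802]
tcp_rot: [178.3, 0.1, -176.0]
wrist_force: [-0.4, 0.3, -1.9]
opening: 0.0131
grasp_force: 25.6
```

```bash
python3 - <<'E'
from h import *
o=get_obs();print(o['ee_pos'],o['tcp_rot'],o['opening']);plan(o,.630,-.0541,.118,-176)
E
```

```text
[ 0.62998321 -0.05362394  0.18017144] [ 1.78260833e+02  1.44372526e-01 -1.76046506e+02] 0.013145911422612117
1 calls of [ 0.002 -0.024  0.621] turn total -0.0003
```

servo_tool --rows '[{"offset":[0,-0.02,0.3],"yaw":0,"claw":1},{"offset":[0,-0.024,0.42],"yaw":0,"claw":1},{"offset":[0,-0.024,0.47],"yaw":0,"claw":1},{"offset":[0,-0.024,0.51],"yaw":0,"claw":1},{"offset":[0,-0.024,0.55],"yaw":0,"claw":1},{"offset":[0,-0.024,0.59],"yaw":0,"claw":1},{"offset":[0,-0.024,0.62],"yaw":0,"claw":1},{"offset":[0,-0.024,0.62],"yaw":0,"claw":1}]'

```text
time: 53.55
ee_pos: [0.6302, -0.0533, 0.1205]
tcp_rot: [178.3, 0.2, -176.0]
wrist_force: [-8.7, -0.8, 9.0]
opening: 0.013
grasp_force: 32.0
```

servo_tool --rows '[{"offset":[0,0,0],"yaw":0,"claw":0.7},{"offset":[0,0,0],"yaw":0,"claw":0.6},{"offset":[0,0,0],"yaw":0,"claw":0.6},{"offset":[0,0,-0.1],"yaw":0,"claw":0.6},{"offset":[0,0,-0.5],"yaw":0,"claw":0.6},{"offset":[0,0,-0.8],"yaw":0,"claw":0.6},{"offset":[0,0,-0.8],"yaw":0,"claw":0.6},{"offset":[0,0,-0.8],"yaw":0,"claw":0.6}]'

```text
time: 54.55
ee_pos: [0.6305, -0.0553, 0.1978]
tcp_rot: [178.2, 0.1, -175.9]
wrist_force: [0.2, 0.0, -0.2]
opening: 0.0341
grasp_force: 0.0
```

```bash
python3 - <<'E'
from h import *
p,P=cloud('wrist')
for i in range(4):deckpose(p,P,i)
o=get_obs();print(o['ee_pos'],o['tcp_rot']);plan(o,.4409,-.3159,.17,-168)
p,P=cloud('top')
for b in blobs(p,P,'yellow',60,(.004,.05),(.3,.66,-.4,0)):print(*b)
E
```

```text
bay 0 lid 2651 x [-41.4  32.5] y [-16.7  18.8] z 16.0 slope deg [-0.2  0.2] ((-4.572349548339844, 1.4250221252441406), (36.31713104248047, 75.72769927978516), 89.70057678222656)
bay 0 rib 1300 x [-29.1  19.4] y [-5.7  8. ] z 32.1 slope deg [0.  0.9] ((-4.873260498046875, 1.312425136566162), (13.916898727416992, 48.94254684448242), 89.55641174316406)
bay 1 no box
bay 2 lid 2131 x [-44.   31.6] y [-16.1  18.2] z 16.0 slope deg [0.1 1.7] ((5.6345977783203125, 1.423837661743164), (100.22698211669922, 36.728721618652344), 0.5210627913475037)
bay 2 rib 1422 x [-30.5  18.2] y [-5.3  8.2] z 31.9 slope deg [-0.1  8.7] ((-6.1771697998046875, 1.6900010108947754), (49.42739486694336, 14.955571174621582), 0.04690149426460266)
bay 3 no box
[ 0.6303081  -0.05534539  0.19721932] [ 1.78240988e+02  9.06434835e-02 -1.75940776e+02]
3 calls of [ 0.691 -0.824  0.064] turn total -0.0441
yellow [410. 256.] 270 ctr mm [ 440.5 -315.4] size [74.6 35.9] ang 13.0 z [11.2 18.4 35.4]
```

servo_tool --rows '[{"offset":[0.3,-0.4,0],"yaw":0,"claw":0.6},{"offset":[0.69,-0.82,0],"yaw":0,"claw":0.6},{"offset":[0.69,-0.82,0],"yaw":0,"claw":0.6}]'

```text
time: 55.02
ee_pos: [0.5654, -0.1443, 0.1948]
tcp_rot: [178.2, 0.1, -176.1]
wrist_force: [1.2, 0.3, -0.2]
opening: 0.0342
grasp_force: 0.0
```

servo_tool --rows '[{"offset":[0.3,-0.4,0],"yaw":0,"claw":0.6},{"offset":[0.69,-0.82,0],"yaw":0,"claw":0.6},{"offset":[0.69,-0.82,0],"yaw":0,"claw":0.6}]'

```text
time: 55.4
ee_pos: [0.503, -0.2304, 0.1922]
tcp_rot: [178.2, 0.1, -176.1]
wrist_force: [0.9, 0.7, -0.0]
opening: 0.0342
grasp_force: 0.0
```

servo_tool --rows '[{"offset":[0.3,-0.4,0],"yaw":-0.02,"claw":0.6},{"offset":[0.69,-0.82,0.2],"yaw":-0.045,"claw":0.6},{"offset":[0.69,-0.82,0.4],"yaw":-0.045,"claw":0.6},{"offset":[0.69,-0.82,0.7],"yaw":-0.045,"claw":0.6},{"offset":[0.69,-0.82,0.7],"yaw":-0.045,"claw":0.6},{"offset":[0.69,-0.82,0.7],"yaw":-0.045,"claw":0.6}]'

```text
time: 56.15
ee_pos: [0.4424, -0.3127, 0.1209]
tcp_rot: [178.3, 0.4, -167.8]
wrist_force: [-0.3, 0.7, 0.6]
opening: 0.0341
grasp_force: 0.0
```

```bash
python3 - <<'E'
from h import *
o=yel();plan(o,.4409,-.3159,.0425,-167.8)
E
```

```text
tcp [ 0.4425 -0.313   0.1214] [ 178.4    0.5 -167.8]
yellow [318. 189.] 2987 ctr mm [ 440.2 -316.8] size [73.3 35.1] ang 12.0 z [14.7 16.7 33.3]
RIB yellow [318. 201.] 979 ctr mm [ 440.4 -316.9] size [48.2 13.5] ang 12.3 z [30.8 32.3 33.7]
1 calls of [ 0.029 -0.048  0.787] turn total 0.0
```

servo_tool --rows '[{"offset":[0.03,-0.055,0.4],"yaw":0,"claw":0.6},{"offset":[0.03,-0.055,0.785],"yaw":0,"claw":0.6},{"offset":[0.03,-0.055,0.785],"yaw":0,"claw":0.6},{"offset":[0.03,-0.055,0.785],"yaw":0,"claw":1},{"offset":[0.03,-0.055,0.785],"yaw":0,"claw":1},{"offset":[0.03,-0.055,0.785],"yaw":0,"claw":1},{"offset":[0.03,-0.055,0.785],"yaw":0,"claw":1},{"offset":[0.03,-0.055,0.785],"yaw":0,"claw":1}]'

```text
time: 57.2
ee_pos: [0.4407, -0.3171, 0.0436]
tcp_rot: [178.4, 0.5, -167.8]
wrist_force: [-1.1, 1.8, 7.4]
opening: 0.0132
grasp_force: 27.7
```

servo_tool --rows '[{"offset":[0,0,-0.5],"yaw":0,"claw":1},{"offset":[0,0,-1],"yaw":0.03,"claw":1},{"offset":[0,0,-1],"yaw":0.045,"claw":1},{"offset":[0,0,-1],"yaw":0.045,"claw":1},{"offset":[0,0,-1],"yaw":0.045,"claw":1}]'

```text
time: 57.82
ee_pos: [0.4396, -0.3196, 0.1411]
tcp_rot: [178.2, 0.1, -175.9]
wrist_force: [0.0, -0.3, -1.6]
opening: 0.013
grasp_force: 26.7
```

```bash
python3 - <<'E'
from h import *
o=get_obs();print(o['ee_pos'],o['tcp_rot'],o['opening']);plan(o,.625,.018,.18,-176)
E
```

```text
[ 0.43956067 -0.31961693  0.14105084] [ 1.78222114e+02  1.31340437e-01 -1.75878749e+02] 0.0130059770475283
4 calls of [-0.523  0.811 -0.071] turn total 0.0007
```

servo_tool --rows '[{"offset":[-0.3,0.4,-0.3],"yaw":0,"claw":1},{"offset":[-0.52,0.81,-0.3],"yaw":0,"claw":1},{"offset":[-0.52,0.81,-0.3],"yaw":0,"claw":1}]'

```text
time: 58.2
ee_pos: [0.4867, -0.234, 0.1738]
tcp_rot: [178.2, 0.2, -175.7]
wrist_force: [-0.4, -1.1, -2.2]
opening: 0.0129
grasp_force: 26.7
```

servo_tool --rows '[{"offset":[-0.3,0.4,0],"yaw":0,"claw":1},{"offset":[-0.52,0.81,0],"yaw":0,"claw":1},{"offset":[-0.52,0.81,0],"yaw":0,"claw":1}]'

```text
time: 58.58
ee_pos: [0.5325, -0.15, 0.1759]
tcp_rot: [178.2, 0.1, -175.7]
wrist_force: [-0.6, -0.4, -0.8]
opening: 0.0134
grasp_force: 26.7
```

servo_tool --rows '[{"offset":[-0.3,0.4,0],"yaw":0,"claw":1},{"offset":[-0.52,0.81,0],"yaw":0,"claw":1},{"offset":[-0.52,0.81,0],"yaw":0,"claw":1}]'

```text
time: 58.95
ee_pos: [0.5786, -0.0661, 0.1784]
tcp_rot: [178.2, 0.1, -175.8]
wrist_force: [-0.7, -0.7, -0.8]
opening: 0.013
grasp_force: 26.7
```

servo_tool --rows '[{"offset":[-0.3,0.4,0],"yaw":0,"claw":1},{"offset":[-0.52,0.81,0],"yaw":0,"claw":1},{"offset":[-0.52,0.81,0],"yaw":0,"claw":1},{"offset":[-0.52,0.81,0],"yaw":0,"claw":1},{"offset":[-0.52,0.81,0],"yaw":0,"claw":1}]'

```text
time: 59.58
ee_pos: [0.6239, 0.0154, 0.1819]
tcp_rot: [178.3, 0.2, -176.0]
wrist_force: [-0.5, 0.4, -0.7]
opening: 0.0131
grasp_force: 26.7
```

```bash
python3 - <<'E'
from h import *
o=get_obs();print(o['ee_pos'],o['tcp_rot'],o['opening']);plan(o,.625,.0178,.118,-176)
E
```

```text
[0.62391448 0.01542518 0.18190638] [ 1.78270844e+02  1.52918847e-01 -1.76034783e+02] 0.013095421666079406
1 calls of [-0.011  0.004  0.639] turn total -0.0002
```

servo_tool --rows '[{"offset":[-0.01,0,0.3],"yaw":0,"claw":1},{"offset":[-0.01,0,0.44],"yaw":0,"claw":1},{"offset":[-0.01,0,0.49],"yaw":0,"claw":1},{"offset":[-0.01,0,0.53],"yaw":0,"claw":1},{"offset":[-0.01,0,0.57],"yaw":0,"claw":1},{"offset":[-0.01,0,0.61],"yaw":0,"claw":1},{"offset":[-0.01,0,0.64],"yaw":0,"claw":1},{"offset":[-0.01,0,0.64],"yaw":0,"claw":1}]'

```text
time: 60.58
ee_pos: [0.6247, 0.0185, 0.1204]
tcp_rot: [178.3, 0.2, -176.0]
wrist_force: [-9.7, -2.3, 9.3]
opening: 0.0134
grasp_force: 34.7
```

servo_tool --rows '[{"offset":[0,0,0],"yaw":0,"claw":0.7},{"offset":[0,0,0],"yaw":0,"claw":0.6},{"offset":[0,0,0],"yaw":0,"claw":0.6},{"offset":[0,0,-0.1],"yaw":0,"claw":0.6},{"offset":[0,0,-0.5],"yaw":0,"claw":0.6},{"offset":[0,0,-1],"yaw":0,"claw":0.6},{"offset":[0,0,-1],"yaw":0,"claw":0.6},{"offset":[0,0,-1],"yaw":0,"claw":0.6}]'

```text
time: 61.58
ee_pos: [0.6254, 0.016, 0.218]
tcp_rot: [178.3, 0.2, -175.9]
wrist_force: [1.2, -1.1, 0.3]
opening: 0.0345
grasp_force: 0.0
```

```bash
python3 - <<'E'
from h import *
p,P=cloud('wrist','w10')
for i in range(4):deckpose(p,P,i)
for b in blobs(p,P,'yellow',40,(.08,.1),(.5,.7,.25,.45)):print(*b)
o=get_obs();print(o['ee_pos'],o['tcp_rot']);plan(o,.50,.31,.26)
p,P=cloud('top','t10')
for c in('yellow','blue'):
  for b in blobs(p,P,c,60,(.004,.14),(.3,.66,-.4,.4)):print(*b)
E
```

```text
bay 0 lid 2175 x [-42.3  33.3] y [-15.7  19. ] z 16.0 slope deg [-0.  -0.7] ((6.759315490722656, 1.5405254364013672), (35.62296676635742, 98.6779556274414), 89.67022705078125)
bay 0 rib 1184 x [-28.9  19.5] y [-5.2  8.3] z 32.1 slope deg [ 0.1 -4.3] ((-4.5780792236328125, 1.4852790832519531), (48.91236114501953, 13.925383567810059), 0.13088113069534302)
bay 1 lid 2266 x [-43.4  30.5] y [-16.4  18.9] z 16.0 slope deg [-0.2 -0.2] ((-5.977958679199219, 1.5154590606689453), (35.945533752441406, 75.28213500976562), 89.77069091796875)
bay 1 rib 1086 x [-30.8  18. ] y [-5.5  8. ] z 32.1 slope deg [-0.1 -0.2] ((-6.515474319458008, 1.3682351112365723), (13.539417266845703, 49.15313720703125), 89.55125427246094)
bay 2 lid 2124 x [-43.1  31.6] y [-15.9  19.3] z 16.0 slope deg [-0.1  1. ] ((-5.858518600463867, 1.8216819763183594), (36.8864860534668, 75.20109558105469), 89.02831268310547)
bay 2 rib 1140 x [-30.5  18. ] y [-5.1  8.5] z 32.0 slope deg [0.2 5. ] ((-6.26702880859375, 1.8363919258117676), (14.196911811828613, 48.7396125793457), 89.35214233398438)
bay 3 no box
[0.62506349 0.01600132 0.21713225] [ 1.78250120e+02  1.06225723e-01 -1.75939122e+02]
4 calls of [ 0.26   0.758 -0.085] turn total 0
yellow [322. 189.] 274 ctr mm [625.7 -53.5] size [63.2 37.5] ang 3.9 z [ 74.5  94.5 116.4]
yellow [183. 203.] 126 ctr mm [582.4 348.1] size [87.5 11. ] ang -87.6 z [80.4 93.8 98.2]
blue [222. 257.] 268 ctr mm [435.5 246.9] size [74.1 37. ] ang 1.6 z [15.1 22.5 40.4]
blue [199. 258.] 267 ctr mm [433.4 316.6] size [71.4 37.1] ang 1.5 z [15.8 22.7 40.1]
blue [241. 261.] 147 ctr mm [420.7 187.4] size [62.4 23. ] ang 0.3 z [17.2 25.4 40.7]
```

View pics/w10.png

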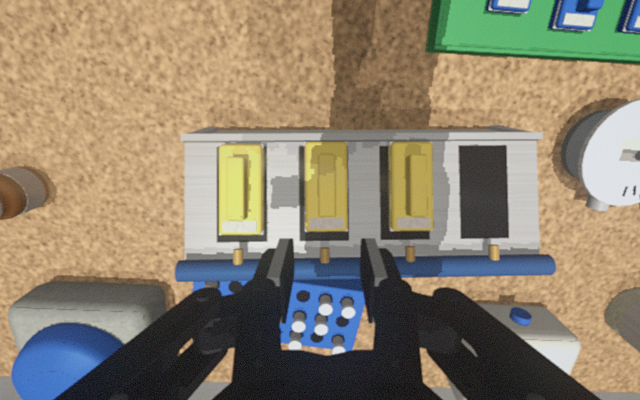

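All three yellows are flat in bays 0–2 (x≈−5 to −6, y≈+1.5 mm), blues are in the tray, lever untouched. Now to the tap, using yaw −88 so joint 6 stays within range.

```bash
python3 - <<'E'
from h import *
o=get_obs();plan(o,.570,.367,.21,-88)
E
```

```text
4 calls of [0.075 0.884 0.044] turn total -0.4886
```

servo_tool --rows '[{"offset":[0.1,0.4,0],"yaw":0,"claw":0.3},{"offset":[0.1,0.88,0],"yaw":0,"claw":0.3},{"offset":[0.1,0.88,0],"yaw":0,"claw":0.3}]'

```text
time: 62.05
ee_pos: [0.6083, 0.1057, 0.2195]
tcp_rot: [178.2, 0.1, -175.7]
wrist_force: [-0.7, -0.6, -0.5]
opening: 0.06
grasp_force: 0.0
```

servo_tool --rows '[{"offset":[0.1,0.4,0],"yaw":0,"claw":0.3},{"offset":[0.1,0.88,0],"yaw":0,"claw":0.3},{"offset":[0.1,0.88,0],"yaw":0,"claw":0.3}]'

```text
time: 62.42
ee_pos: [0.5922, 0.192, 0.2221]
tcp_rot: [178.3, 0.1, -175.8]
wrist_force: [0.1, -0.3, 0.5]
opening: 0.0602
grasp_force: 0.0
```

servo_tool --rows '[{"offset":[0.1,0.4,0],"yaw":0,"claw":0.3},{"offset":[0.1,0.88,0],"yaw":0,"claw":0.3},{"offset":[0.1,0.88,0],"yaw":0,"claw":0.3}]'

```text
time: 62.8
ee_pos: [0.5763, 0.2785, 0.2247]
tcp_rot: [178.3, 0.1, -175.8]
wrist_force: [-0.2, -0.7, 0.6]
opening: 0.0598
grasp_force: 0.0
```

servo_tool --rows '[{"offset":[0,0.4,0],"yaw":-0.05,"claw":0.3},{"offset":[0,0.88,0],"yaw":-0.1,"claw":0.3},{"offset":[0,0.88,0],"yaw":-0.15,"claw":0.3},{"offset":[0,0.88,0],"yaw":-0.2,"claw":0.3},{"offset":[0,0.88,0],"yaw":-0.25,"claw":0.3},{"offset":[0,0.88,0],"yaw":-0.3,"claw":0.3},{"offset":[0,0.88,0],"yaw":-0.35,"claw":0.3},{"offset":[0,0.88,0],"yaw":-0.4,"claw":0.3},{"offset":[0,0.88,0],"yaw":-0.44,"claw":0.3},{"offset":[0,0.88,0],"yaw":-0.489,"claw":0.3},{"offset":[0,0.88,0],"yaw":-0.489,"claw":0.3},{"offset":[0,0.88,0],"yaw":-0.489,"claw":0.3}]'

```text
time: 64.3
ee_pos: [0.5708, 0.3639, 0.2282]
tcp_rot: [-179.9, 1.7, -88.2]
wrist_force: [1.6, -0.2, 0.7]
opening: 0.0597
grasp_force: 0.0
```

```bash
cat >> h.py <<'E'
def lever(save=None):
    p,P=cloud('wrist',save);o=get_obs();H=hsv(p)
    m=(P[...,2]>.085)&(P[...,2]<.1)&(H[...,0]>20)&(H[...,0]<36)&(H[...,1]>90)&(np.hypot(P[...,0]-.585,P[...,1]-.325)<.085)
    Q=P[m][:,:2];(cx,cy),(w,h),a=cv2.minAreaRect((Q*1000).astype(np.float32));c=Q.mean(0);_,_,v=np.linalg.svd(Q-c,full_matrices=False);d=v[0]
    if d[1]<0:d=-d
    t=(Q-c)@d;a,b=np.percentile(t,[.3,99.7]);L=np.degrees(np.arctan2(d[1],d[0]));print('lever n',len(Q),'angle',L,'L',b-a,'axis from rear/tip',c+(a+.02)*d,c+(b-.07)*d)
    m=((H[...,0]<8)|(H[...,0]>172))&(H[...,1]>110)&(P[...,2]>.045)&(P[...,2]<.06)&(np.hypot(P[...,0]-.64,P[...,1]-.357)<.035)
    Q=P[m][:,:2];cr=Q.mean(0);_,_,v=np.linalg.svd(Q-cr,full_matrices=False);g=cr-[.585,.325]
    print('mark n',len(Q),cr,'bearing',np.degrees(np.arctan2(g[1],g[0])),'own',np.degrees(np.arctan2(v[0][1],v[0][0]))%180)
    print('tcp',o['ee_pos'],o['tcp_rot'],'q6',o['q'][5]);return o
E
python3 - <<'E'
from h import *
o=lever('w11');plan(o,.5834,.367,.089,-88)
E
```

```text
lever n 1364 angle 91.83225876055421 L 0.08875051362411687 axis from rear/tip [0.58434322 0.3244328 ] [0.58438317 0.32318395]
mark n 327 [0.63838873 0.3549891 ] bearing 29.32345497168097 own 29.99893782247756
tcp [0.570681   0.36413143 0.22831779] [-179.91402038    1.73286124  -88.1115622 ] q6 -59.900332418075635
2 calls of [ 0.009 -0.063  0.697] turn total -0.0006
```

servo_tool --rows '[{"offset":[0.02,-0.126,0.4],"yaw":0,"claw":0.3},{"offset":[0.02,-0.126,0.8],"yaw":0,"claw":0.3},{"offset":[0.02,-0.126,0.8],"yaw":0,"claw":0.3},{"offset":[0.02,-0.126,0.8],"yaw":0,"claw":0.3},{"offset":[0.02,-0.126,0.8],"yaw":0,"claw":0.3}]'

```text
time: 64.97
ee_pos: [0.5838, 0.3662, 0.1511]
tcp_rot: [-179.7, 1.8, -87.9]
wrist_force: [-0.5, 0.5, -0.1]
opening: 0.0597
grasp_force: 0.0
```

```bash
python3 - <<'E'
from h import *
o=get_obs();print(o['ee_pos'],o['tcp_rot']);plan(o,.5832,.3655,.089,-88.2)
E
```

```text
[0.58381122 0.36616316 0.1510674 ] [-179.72643707    1.842324    -87.92851572]
1 calls of [0.026 0.009 0.62 ] turn total 0.0015
```

servo_tool --rows '[{"offset":[0.02,0,0.3],"yaw":0,"claw":0.3},{"offset":[0.026,0.006,0.62],"yaw":0,"claw":0.3},{"offset":[0.026,0.006,0.62],"yaw":0,"claw":0.3},{"offset":[0.026,0.006,0.62],"yaw":0,"claw":1},{"offset":[0.026,0.006,0.62],"yaw":0,"claw":1},{"offset":[0.026,0.006,0.62],"yaw":0,"claw":1},{"offset":[0.026,0.006,0.62],"yaw":0,"claw":1},{"offset":[0.026,0.006,0.62],"yaw":0,"claw":1},{"offset":[0.026,0.006,0.62],"yaw":0,"claw":1}]' --squeeze 20

```text
time: 66.1
ee_pos: [0.5829, 0.3654, 0.0882]
tcp_rot: [-179.8, 1.8, -87.9]
wrist_force: [-3.2, -0.7, 5.9]
opening: 0.0116
grasp_force: 21.5
```

```bash
python3 - <<'E'
from h import *
o=get_obs();print(o['ee_pos'],o['tcp_rot'],o['opening'],o['wrist_force'])
p=o['ee_pos'][:2];ax=np.array([.5844,.3238]);T=tcp(o)[:3,:3]
g=p-ax;print('r',np.hypot(*g),np.degrees(np.arctan2(g[1],g[0])))
for a in (3,-6,-12,-18,-24,-30,-36,-42,-48,-54,-58,-61.8):
    s=math.radians(a);n=ax+np.array([[math.cos(s),-math.sin(s)],[math.sin(s),math.cos(s)]])@g
    t=T.T@np.r_[n-p,0]*10;print(a,np.round(t,3),'yaw',round(-a/180,3))
E
```

```text
[0.58294007 0.36539995 0.08816062] [-179.80854205    1.82289564  -87.91412053] 0.011626770257493035 [-3.23847958 -0.6958335   5.88322007]
r 0.04162556142900941 92.00994168124244
3 [ 0.001  0.022 -0.   ] yaw -0.017
-6 [ 0.002 -0.044  0.   ] yaw 0.033
-12 [ 0.009 -0.087 -0.   ] yaw 0.067
-18 [ 0.021 -0.129 -0.   ] yaw 0.1
-24 [ 0.036 -0.169 -0.001] yaw 0.133
-30 [ 0.056 -0.208 -0.001] yaw 0.167
-36 [ 0.08  -0.245 -0.002] yaw 0.2
-42 [ 0.107 -0.278 -0.002] yaw 0.233
-48 [ 0.138 -0.309 -0.003] yaw 0.267
-54 [ 0.172 -0.337 -0.004] yaw 0.3
-58 [ 0.196 -0.353 -0.005] yaw 0.322
-61.8 [ 0.22  -0.367 -0.006] yaw 0.343
```

servo_tool --rows '[{"offset":[0,0.011,0],"yaw":-0.008,"claw":1},{"offset":[0.001,0.022,0],"yaw":-0.017,"claw":1},{"offset":[0.001,0.022,0],"yaw":-0.017,"claw":1},{"offset":[0.001,0.022,0],"yaw":-0.017,"claw":1},{"offset":[0,0,0],"yaw":0,"claw":1}]'

```text
time: 66.72
ee_pos: [0.5829, 0.3654, 0.0881]
tcp_rot: [-179.8, 1.8, -88.0]
wrist_force: [-4.3, -0.8, 10.5]
opening: 0.0118
grasp_force: 21.8
```

servo_tool --rows '[{"offset":[0.002,-0.044,0],"yaw":0.033,"claw":1},{"offset":[0.009,-0.087,0],"yaw":0.067,"claw":1},{"offset":[0.021,-0.129,0],"yaw":0.1,"claw":1},{"offset":[0.036,-0.169,0],"yaw":0.133,"claw":1},{"offset":[0.056,-0.208,0],"yaw":0.167,"claw":1},{"offset":[0.08,-0.245,-0.002],"yaw":0.2,"claw":1},{"offset":[0.107,-0.278,-0.002],"yaw":0.233,"claw":1},{"offset":[0.138,-0.309,-0.003],"yaw":0.267,"claw":1},{"offset":[0.172,-0.337,-0.004],"yaw":0.3,"claw":1},{"offset":[0.196,-0.353,-0.005],"yaw":0.322,"claw":1},{"offset":[0.22,-0.367,-0.006],"yaw":0.343,"claw":1},{"offset":[0.22,-0.367,-0.006],"yaw":0.343,"claw":1}]'

```text
time: 68.22
ee_pos: [0.62, 0.3446, 0.088]
tcp_rot: [178.5, 1.0, -149.7]
wrist_force: [-4.2, -0.8, 8.1]
opening: 0.0116
grasp_force: 24.6
```

servo_tool --rows '[{"offset":[0,0,0],"yaw":0,"claw":1},{"offset":[0,0,0],"yaw":0,"claw":1},{"offset":[0,0,0],"yaw":0,"claw":0.3},{"offset":[0,0,0],"yaw":0,"claw":0.3},{"offset":[0,0,0],"yaw":0,"claw":0.3},{"offset":[0,0,-0.5],"yaw":0,"claw":0.3},{"offset":[0,0,-1],"yaw":0,"claw":0.3},{"offset":[0,0,-1],"yaw":0,"claw":0.3},{"offset":[0,0,-1],"yaw":0,"claw":0.3}]'

```text
time: 69.35
ee_pos: [0.6201, 0.3413, 0.1858]
tcp_rot: [178.5, 0.9, -149.7]
wrist_force: [0.6, 0.3, -0.6]
opening: 0.0601
grasp_force: 0.0
```

```bash
python3 - <<'E'
from h import *
o=lever('w12')
E
```

```text
lever n 1855 angle 29.776333001843803 L 0.08906039333803766 axis from rear/tip [0.58449749 0.32445656] [0.58368194 0.32398993]h.py:75: RuntimeWarning: Mean of empty slice.
  Q=P[m][:,:2];cr=Q.mean(0);_,_,v=np.linalg.svd(Q-cr,full_matrices=False);g=cr-[.585,.325]
  ret = um.true_divide(
Traceback (most recent call last):
  File "h.py", line 76, in lever
    print('mark n',len(Q),cr,'bearing',np.degrees(np.arctan2(g[1],g[0])),'own',np.degrees(np.arctan2(v[0][1],v[0][0]))%180)
                                                                                                     ~^^^
IndexError: index 0 is out of bounds for axis 0 with size 0
```

View pics/w12.png

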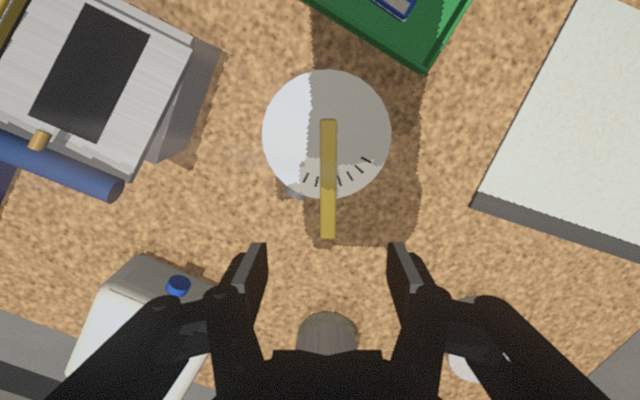

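The lever (329,120→239) fully covers the red mark: 29.8° against the mark's 30.0°. One last check of the boxes, then hand in.

servo_tool --rows '[{"offset":[0.3,0,-0.5],"yaw":0,"claw":0.3},{"offset":[0.3,0,-0.5],"yaw":0,"claw":0.3},{"offset":[0.3,0,-0.5],"yaw":0,"claw":0.3},{"offset":[0.3,0,-0.5],"yaw":0,"claw":0.3},{"offset":[0.3,0,-0.5],"yaw":0,"claw":0.3},{"offset":[0.3,0,-0.5],"yaw":0,"claw":0.3}]'

```text
time: 70.15
ee_pos: [0.5941, 0.3246, 0.2352]
tcp_rot: [178.5, 0.9, -149.7]
wrist_force: [-0.2, -0.7, 0.2]
opening: 0.0599
grasp_force: 0.0
```

```bash
python3 - <<'E'
from h import *
p,P=cloud('side')
for b in blobs(p,P,'yellow',60,(.004,.14),(.3,.7,-.4,.45)):print(*b)
p,P=cloud('wrist','w13')
for i in range(4):deckpose(p,P,i)
p,P=cloud('top','t13')
for c in('yellow','blue'):
  for b in blobs(p,P,c,40,(.004,.14),(.3,.7,-.4,.45)):print(*b)
E
```

```text
yellow [284. 132.] 89 ctr mm [608.2 331.7] size [88.2 14.7] ang 29.5 z [82.9 90.7 94.8]
yellow [302. 174.] 298 ctr mm [623.7 106.5] size [78.3 75.1] ang 0.5 z [ 70.9  92.3 112.6]
yellow [309. 189.] 312 ctr mm [627.1  30.9] size [77.2 69.6] ang 4.0 z [ 72.4  93.  112.5]
yellow [317. 205.] 344 ctr mm [634.8 -42.4] size [79.2 65.6] ang 5.5 z [ 73.6  94.1 113.3]
bay 0 no box
bay 1 no box
bay 2 lid 2721 x [-42.9  31.6] y [-13.4  20.9] z 16.0 slope deg [-0.  -2.3] ((-5.521335601806641, 3.123307228088379), (36.98239517211914, 76.06216430664062), 89.4007797241211)
bay 2 rib 1776 x [-30.1  18.5] y [-3.6 10.2] z 32.0 slope deg [-0.1 -8.7] ((-5.895219802856445, 3.2355527877807617), (50.005393981933594, 15.565951347351074), 0.5776654481887817)
bay 3 no box
yellow [322. 188.] 300 ctr mm [632.9 -52.8] size [76.8 37.3] ang 4.3 z [ 73.2  96.2 115.9]
yellow [272. 192.] 292 ctr mm [621.5  92.8] size [77.2 36.2] ang 3.8 z [ 77.8  95.8 115.8]
yellow [297. 190.] 291 ctr mm [625.8  19.2] size [77.1 36.2] ang 3.0 z [ 77.5  95.6 116. ]
blue [282. 166.] 513 ctr mm [685.9  57.7] size [310.6  15.2] ang -86.0 z [112.1 118.2 122.7]
blue [222. 257.] 261 ctr mm [437.  246.6] size [71.8 36.2] ang 0.1 z [15.8 23.2 40. ]
blue [200. 257.] 237 ctr mm [433.6 315.9] size [71.7 35.6] ang 1.2 z [15.3 23.7 40.8]
blue [244. 260.] 262 ctr mm [425.2 181.2] size [71.7 35.6] ang -0.6 z [15.7 22.2 41.2]
```

View pics/t13.png

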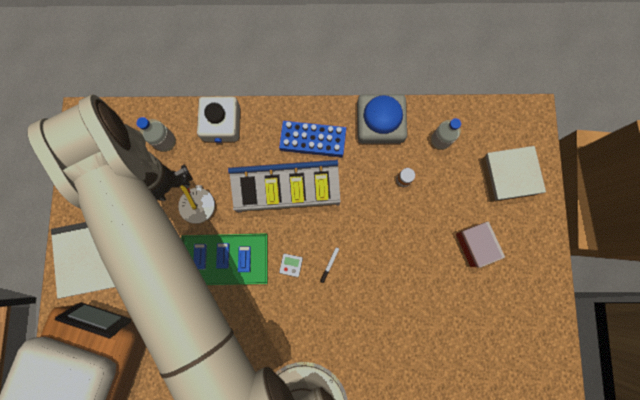

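Top view: three yellows in the bays (272/297/322,188), three blues in the tray (200–244,258), lever over the mark at (190,200), bystanders in place.

```bash
python3 -c "
from workcell import *
print(job_done())"
```

```text
the job is handed in; nothing more can be done
None
```

I've handed the job in at about 70 s of the 208 s allowed: the three blue boxes are flat in the out tray, the three yellow boxes are flat in bays 0–2, and the tap is open with its lever at the red mark (29.8° against 30.0° measured); no verdict came back.

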